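Sniff-test the spray-chamber cover seal

TASK

First clear every yellow-capped jar off the white spray-chamber housing into the blue tray, standing upright, and throw the gas valve lever from the red notch to the green notch. Then take the orange-handled sniffer wand and, with the gas still on, guide its tip slowly (about 3 cm/s) inside the cover's seam groove, from the end by the green dot, around all three sides, to the end by the red dot. Finally put the wand back upright in its grey stand and the lever back in the red notch; do not disturb the amber bottle.

Things in the scene. Friction and masses are not known exactly. Their poses are not given: they have to be found in the camera images.
- housing: Fixed white housing, 300 x 290 mm, flat top at z 50; origin under its centre, x away from the robot, y left. A dark square-cornered groove, 12 mm wide, 8 deep (floor z 42), open above, runs round three sides of its grey cover, centre line (75, 80), (-60, 80), (-60, -80), (75, -80) mm in its frame. Green dot past the first end (y +80), red past the last; the groove ends 11 mm past these points.
- seam0 (a point): Point on the groove's floor, on its centre line: the start by the green dot
- seam1 (a point): Point on the groove's floor, on its centre line: halfway along the left side
- seam2 (a point): Point on the groove's floor, on its centre line: the left corner
- seam3 (a point): Point on the groove's floor, on its centre line: the middle of the near side
- seam4 (a point): Point on the groove's floor, on its centre line: the right corner
- seam5 (a point): Point on the groove's floor, on its centre line: halfway along the right side
- seam6 (a point): Point on the groove's floor, on its centre line: the end by the red dot
- wand: Loose 90 g sniffer wand, upright in its stand; origin at the tip, z up along it. Steel tip 6 mm in diameter to z 23 mm, shaft 9 mm to z 90, black collar 38 x 38 mm from z 90 to 96, orange handle 20 x 20 mm from z 96 to 152 (faces along its x and y), button to z 155. Grip the handle, fingertips above the collar.
- wand_tip (a point): The tip of the wand, its lowest point (same as wand's origin)
- stand: Fixed grey wand stand, foot 60 mm square, body 50 x 50 mm, rim 100 mm high, open square well 22 x 22 mm from the rim down to 6 mm; origin under its centre. The wand hangs in it, collar on the rim, tip 10 mm above the table. Left or right of the housing.
- stand_mouth (a point): Centre of the well at the height of the rim (100 mm)
- valve: Fixed grey gas valve, 80 x 80 x 50 mm, origin at the centre of its underside, under the lever's vertical pivot. Notch marks 112 mm from the pivot at bearings (valve's frame, counter-clockwise from its x) 2.392 rad red (off), 3.192 green (test), 3.892 white (vent, not wanted). Left or right of the housing, the tray on the other side.
- lever (a joint): Angle of the valve lever: 0 in the red notch, 0.8 in the green notch, 1.5 in the white notch; grows counter-clockwise from above. A sprung ball clicks between bumps on either side of each notch (about 3 N at the pin to leave one); elsewhere it stays where it is left.
- lever_pin (a point): Middle of the lever's upright red pin, 18 mm in diameter, 80 mm from the pivot; the pin rises from the lever's flat arm (top at z 64 mm) to z 114 mm, this point being at z 94 mm. Grip it from above and carry it along its arc.
- tray: Fixed blue open tray, 190 x 130 x 20 mm (x, y, z), walls and floor 4 mm or so thick; origin at the centre of its underside.
- jar0: Yellow-capped round sample jar, 46 mm in diameter, 36 mm high, 60 g, origin at the centre of its underside, z up; loose, standing on the housing. Between two and four jars are present.
- jar1: Yellow-capped round sample jar, 46 mm in diameter, 36 mm high, 60 g, origin at the centre of its underside, z up; loose, standing on the housing. Between two and four jars are present.
- jar2: Yellow-capped round sample jar, 46 mm in diameter, 36 mm high, 60 g, origin at the centre of its underside, z up; loose, standing on the housing. Between two and four jars are present.
- jar3: Yellow-capped round sample jar, 46 mm in diameter, 36 mm high, 60 g, origin at the centre of its underside, z up; loose, standing on the housing. Between two and four jars are present.
- amber: Amber bottle, 56 mm in diameter, 110 mm high, loose, origin at the centre of its underside: leave it alone

How it is judged:
By the outcome, as a careful person would: the job done as asked, in the order asked, and still so for the second after the job is handed in, with the robot touching nothing.
Of jar0, jar1, jar2, jar3 only 2 to 4 are there at a start; the rules pass over those that are not, and their reading is None.
At some moment in a run one of jar0, jar1, jar2, jar3 may be knocked a few centimetres aside while the robot is not near it.
It also fails if it takes over 210 s, if anything falls off the work surface, if the arm or the gripper's body presses on something with over 40 N, if the wrist force passes 120 N, or if a joint passes its speed limit or range.

ROBOT

A 6-joint arm with a two-finger parallel gripper is mounted at the origin on the work surface. World frame = base frame: x ahead of the robot, y to its left, z up, the work surface at z = 0. Lengths are in mm, angles in rad, forces in N, time in s.
With the tool pointing down it reaches from about 350 to 725 mm from the base axis. Payload 6 kg.
Tool frame: the origin (TCP) lies midway between the tips of the shut fingers; the grasp point (between the pads) lies 19 mm behind it; z points along the fingers, y is the line along which they close (so a half turn about z gives the same grasp; the last joint's range is limited). The gripper opens to 85 mm and grips with 20 to 120 N. Pads are 22 mm wide; open, the fingers measure 114 mm over their backs; the gripper's body (76 mm by 85 mm) begins 54 mm behind the grasp point. The pads swing forward as they close: fully open they stand 13 mm farther back than shut.
Start: joints at [1.506, 0.04, 0.085, 0, -1.615, -0.334], TCP at [232.96, 552.904, 231.261] pointing down, gripper open.
Joint ranges: [-2.56, 2.56], [-1.29, 2.01], [-1.08, 1.49], [-3.29, 1.98], [-2.81, -0.18], [-2.99, 2.99]. Speed limits (rad/s): [2.57, 2.57, 3.01, 3.14, 3.14, 3.14].

INTERFACE

Orientations are given as a unit quaternion [x, y, z, w].
In Python, from workcell import robot, camera, camera_info, finish_job gives the robot as it stands.
- The arm moves only by the tool arm_command, never from a script. Its argument "deltas" is a list of rows, each a list of 6 numbers: the shift along the tool's x, y, z scaled (see below), then the turn, a rotation vector about the tool's x, y, z scaled (see below). In form: [[x, y, z, rx, ry, rz], ...]. A call has 1 to 8 rows; each row shifts and turns the commanded pose from where the row before left it, along the tool's axes as they then stand; what a row does not reach is not made up. The controller multiplies each number of a shift by 300 mm and each number of a turn by 180 degrees. A row lasts 1/10 s, in which the tool goes at most 50 mm and 8.59 degrees, less where a joint would pass 70% of its speed; a pose out of reach is approached as far as the arm can. A call with a number of a shift or a turn outside -1 to 1 is refused whole. A call with a gripper value outside its range is refused whole. "grip" is the opening, from 0 (shut) to 1 (fully open), set as the call begins (left out, the last holds). The fingers move at their own pace and stop on an object; "newtons" is the grip in N (left out, the last holds). Time passes only in rows, so rows that do not move let the fingers close. It gives the time, the measured TCP pose, the force, the opening and the grip force at its end, in the units of the state.
- robot.get_state(): the state, without advancing time (a new reading comes with each control period).
- camera(name): name is "scene" or "side" or "wrist"; returns the picture (400x640x3 uint8, blue, green, red); there is no depth.
- camera_info(name): a dict with "mtx" (3x3 intrinsics, pixels), "cam_to_world" (4x4, takes a point from camera to world coordinates). Camera axes: x right, y down, z forward; pixel columns grow to the right and rows downward; lengths in mm; the calibration is good to about 2 mm. A picture is of the moment at which its call begins: read the wrist's pose just before it. camera_info takes no time and is no camera call; for the wrist camera it gives the pose at the moment of the call.
- finish_job(): hands the job in; it is judged then, once.
The state is a dict: "time": time; "qpos": joint angles; "qd": joint speeds; "joint_torque": joint torques, N m; "position": TCP position; "tool_rot": TCP orientation; "ft_force": force on the tool from outside, world axes, zero at the start; "moment": the same for the moment, N m; "finger_gap": opening from 0.0 (shut) to 1.0 (fully open); "finger_force": force on a finger pad.
Only numpy, scipy, OpenCV 4.12 (cv2) and the standard library are available. Lean on these libraries where they do the work, as an engineer would, in place of code of your own. Each camera call takes 0.05 s, during which the arm holds its last target. There are 200 camera calls.

## Working session

There is one attempt and no reset: what is moved stays moved. The work goes in short steps, Python scripts to look and compute and a tool call to move; the robot and the scene stay as the last step left them, time stands still between calls to the robot, and variables do not carry over. Pictures are saved under pics/ and viewed, at most 14 in all, crops included, and the job is handed in when it is done.

Besides the shell and the picture viewer there is one more tool, called after "Request:" by a JSON object that holds its "name" and its "arguments", one argument or row to a line. arm_command: Moves the arm, as the interface text tells. Shifts and turns lie within -1 to 1; 1 stands for 300 mm of shift or 180 degrees of turn. Its arguments: {"type":"object","properties":{"deltas":{"type":"array"},"grip":{"type":"number"},"newtons":{"type":"number"}},"required":["deltas"]}

```bash
ls; mkdir -p pics; python3 - <<'E'
from workcell import robot,camera,camera_info
import cv2,numpy as np
s=robot.get_state();print(s)
for n in("scene","side","wrist"):
    i=camera_info(n);cv2.imwrite(f"pics/{n}0.png",camera(n));print(n,np.round(i["mtx"],1).tolist(),np.round(i["cam_to_world"],3).tolist())
E
```

```text
pics
{'time': 0.0, 'qpos': array([ 1.50569644e+00,  4.08536690e-02,  8.38321641e-02, -5.05223660e-04,
       -1.61552763e+00, -3.33678979e-01]), 'qd': array([ 0.00041109, -0.0015437 , -0.00117838,  0.00099586,  0.00055166,
       -0.00017455]), 'joint_torque': array([ 8.84090132e-04, -3.68189406e+01,  3.47414124e+01,  6.93194434e+00,
       -5.36479609e-03,  1.31627147e-05]), 'position': array([232.76992691, 552.64809633, 230.25876468]), 'tool_rot': array([ 9.80189482e-01, -1.98059961e-01, -1.32758021e-04,  9.02304419e-04]), 'ft_force': array([ 0.1846738 ,  0.81622428, -0.12463053]), 'moment': array([-0.04038707, -0.03974772, -0.03991378]), 'finger_force': 0.0, 'finger_gap': 1.0018370202448246}
scene [[447.6, 0.0, 317.6], [0.0, 447.6, 195.2], [0.0, 0.0, 1.0]] [[0.284, 0.612, -0.738, 1407.833], [0.959, -0.18, 0.221, -250.805], [0.002, -0.77, -0.637, 835.265], [0.0, 0.0, 0.0, 1.0]]
side [[476.1, 0.0, 315.8], [0.0, 476.1, 200.1], [0.0, 0.0, 1.0]] [[0.994, -0.054, 0.092, 420.884], [-0.106, -0.562, 0.82, -874.365], [0.008, -0.826, -0.564, 738.028], [0.0, 0.0, 0.0, 1.0]]
wrist [[334.4, 0.0, 312.6], [0.0, 334.4, 198.5], [0.0, 0.0, 1.0]] [[-0.387, -0.887, -0.252, 297.819], [-0.922, 0.372, 0.103, 525.595], [0.002, 0.273, -0.962, 373.523], [0.0, 0.0, 0.0, 1.0]]
```

View pics/scene0.png

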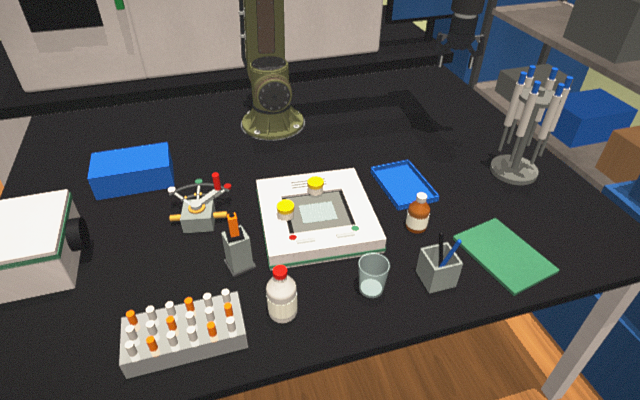

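View pics/side0.png

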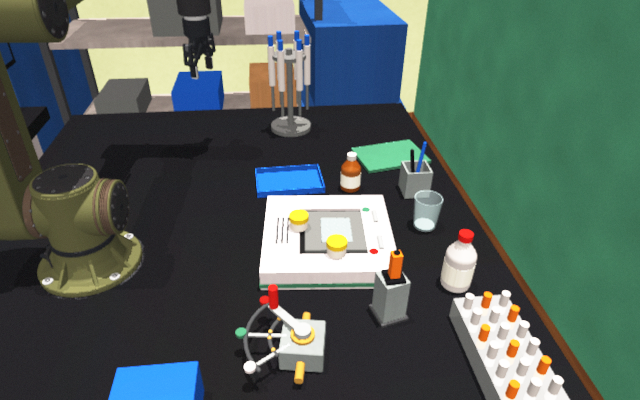

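Both views agree. There are two jars, on the near side and the right side of the housing (scene 316,183 and 286,206). The tray (404,183) and amber bottle (418,213) are on the left. The valve (198,210), its lever at red, and the stand (237,250) are on the right.

```bash
cat > h.py <<'E'
from workcell import robot,camera,camera_info
import cv2,numpy as np
from scipy.spatial.transform import Rotation as R
def shoot(n,save=None):
    i=camera_info(n);im=camera(n)
    if save: cv2.imwrite(f"pics/{save}.png",im)
    return im,np.array(i["mtx"]),np.array(i["cam_to_world"])
def ray(uv,K,T):
    d=np.c_[np.atleast_2d(uv),np.ones(len(np.atleast_2d(uv)))]@np.linalg.inv(K).T@T[:3,:3].T
    return T[:3,3],d
def onplane(uv,z,K,T):
    o,d=ray(uv,K,T);return o+d*((z-o[2])/d[:,2])[:,None]
def proj(P,K,T):
    p=(np.atleast_2d(P)-T[:3,3])@T[:3,:3]@K.T;return p[:,:2]/p[:,2:]
def blobs(im,lo,hi,amin=30):
    m=cv2.inRange(cv2.cvtColor(im,cv2.COLOR_BGR2HSV),lo,hi)
    n,l,s,c=cv2.connectedComponentsWithStats(m)
    return [(s[k,4],c[k].round(1),l==k) for k in range(1,n) if s[k,4]>=amin]
def go(P,yaw=None):
    """tool-frame move (mm, deg) to world TCP P, tool x at yaw deg, pointing down"""
    s=robot.get_state();r=R.from_quat(s["tool_rot"])
    d=r.inv().apply(np.array(P)-s["position"])
    if yaw is None: rv=np.zeros(3)
    else:
        t=np.radians(yaw);c=R.from_matrix(np.array([[np.cos(t),np.sin(t),0],[np.sin(t),-np.cos(t),0],[0,0,-1]]))
        rv=(r.inv()*c).as_rotvec()
    print("d mm",d.round(1),"units",(d/300).round(4),"rot deg",np.degrees(rv).round(2),"units",(rv/np.pi).round(4))
E
python3 - <<'E'
from h import *
HS={"yellow":((22,120,90),(34,255,255)),"red":((0,150,80),(6,255,255)),"orange":((8,170,120),(18,255,255)),"green":((65,100,50),(90,255,255)),"blue":((100,150,60),(118,255,255))}
for n in("scene","side"):
    im,K,T=shoot(n)
    for c,(a,b) in HS.items():
        print(n,c,[(int(x[0]),x[1].tolist(),onplane(x[1],{"yellow":82,"red":52,"orange":125,"green":52,"blue":10}[c],K,T)[0][:2].round().tolist()) for x in blobs(im,a,b,12)])
E
```

```text
scene yellow [(166, [315.0, 182.3], [481.0, 19.0]), (208, [285.1, 206.3], [555.0, -83.0]), (12, [202.0, 207.2], [499.0, -287.0]), (29, [219.9, 213.3], [535.0, -246.0]), (23, [175.0, 216.3], [515.0, -355.0])]
scene red [(116, [216.0, 180.4], [356.0, -239.0]), (35, [227.2, 185.6], [389.0, -212.0]), (23, [292.5, 236.7], [637.0, -85.0]), (185, [279.6, 271.8], [738.0, -140.0])]
scene orange [(256, [419.2, 209.6], [706.0, 213.0]), (190, [232.9, 225.5], [635.0, -223.0]), (70, [189.1, 304.2], [831.0, -335.0]), (55, [228.5, 311.4], [869.0, -265.0]), (83, [131.7, 317.8], [832.0, -440.0]), (64, [171.5, 324.8], [869.0, -370.0]), (62, [211.9, 330.6], [902.0, -300.0]), (71, [152.2, 345.3], [902.0, -404.0])]
scene green [(61, [119.3, 3.9], [-1443.0, -573.0]), (22, [198.3, 180.7], [343.0, -288.0]), (32, [68.5, 204.3], [350.0, -630.0]), (16, [65.4, 218.4], [408.0, -630.0]), (3798, [505.9, 255.4], [840.0, 384.0]), (88, [56.8, 247.1], [512.0, -637.0]), (18, [354.6, 227.8], [651.0, 73.0]), (12, [379.4, 249.9], [739.0, 104.0]), (31, [352.3, 254.2], [734.0, 37.0]), (14, [331.9, 257.2], [730.0, -12.0]), (3
[... 2302 characters left out ...]
8, 158.3], [881.0, 309.0]), (15, [365.3, 209.1], [651.0, 72.0]), (20, [262.6, 285.6], [393.0, -171.0]), (217, [325.4, 285.0], [520.0, -182.0]), (99, [240.1, 332.1], [351.0, -286.0])]
side blue [(9527, [354.4, 52.3], [869.0, 1462.0]), (90, [298.1, 40.7], [605.0, 1684.0]), (77, [279.2, 40.7], [506.0, 1692.0]), (40, [306.5, 39.5], [652.0, 1703.0]), (44, [270.0, 40.3], [457.0, 1704.0]), (168, [5.4, 52.3], [-835.0, 1602.0]), (2829, [34.7, 87.5], [-520.0, 1107.0]), (1552, [73.0, 79.6], [-393.0, 1187.0]), (1821, [198.0, 91.7], [148.0, 1002.0]), (54, [303.1, 97.6], [566.0, 903.0]), (114, [421.3, 155.4], [897.0, 401.0]), (2011, [289.0, 180.0], [473.0, 294.0]), (3240, [158.1, 381.9], [208.0, -345.0])]
```

```bash
python3 - <<'E'
from h import *
go([560,0,350],-4.6)
E
```

```text
d mm [ 516.1  382.5 -118.8] units [ 1.7203  1.275  -0.3959] rot deg [  0.05   0.   -18.25] units [ 0.0003  0.     -0.1014]
```

Request:
{"name": "arm_command", "arguments": {
  "deltas": [
    [0, 0, -0.04, 0, 0, -0.0338],
    [0, 0, -0.04, 0, 0, -0.0338],
    [0, 0, -0.04, 0, 0, -0.0338],
    [0.0882, 0.125, -0.02, 0, 0, 0],
    [0.0882, 0.125, -0.02, 0, 0, 0],
    [0.0882, 0.125, -0.02, 0, 0, 0],
    [0.0882, 0.125, -0.02, 0, 0, 0],
    [0.0882, 0.125, -0.02, 0, 0, 0]
  ]
}}

```text
time: 1.05
position: [350.3, 353.7, 297.6]
tool_rot: [0.999, -0.04, 0.0, -0.0]
ft_force: [0.5, -1.1, -0.4]
finger_gap: 0.994
finger_force: 0.0
```

Request:
{"name": "arm_command", "arguments": {
  "deltas": [
    [0.0882, 0.125, -0.02, 0, 0, 0],
    [0.0882, 0.125, -0.02, 0, 0, 0],
    [0.0882, 0.125, -0.02, 0, 0, 0],
    [0.0882, 0.125, -0.02, 0, 0, 0],
    [0.0882, 0.125, -0.02, 0, 0, 0],
    [0.0882, 0.125, -0.02, 0, 0, 0],
    [0.0882, 0.125, -0.02, 0, 0, 0],
    [0.0882, 0.125, -0.02, 0, 0, 0]
  ]
}}

```text
time: 1.85
position: [537.3, 37.5, 345.7]
tool_rot: [0.999, -0.04, 0.0, -0.0]
ft_force: [0.5, 1.0, -0.0]
finger_gap: 1.001
finger_force: 0.0
```

Request:
{"name": "arm_command", "arguments": {
  "deltas": [
    [0.0882, 0.125, 0, 0, 0, 0],
    [0, 0, 0, 0, 0, 0],
    [0, 0, 0, 0, 0, 0],
    [0, 0, 0, 0, 0, 0]
  ]
}}

```text
time: 2.25
position: [559.9, 0.4, 345.3]
tool_rot: [0.999, -0.04, -0.0, -0.0]
ft_force: [-0.1, -0.3, 0.7]
finger_gap: 1.001
finger_force: 0.0
```

```bash
python3 - <<'E'
from h import *
im,K,T=shoot("wrist","w1");s=robot.get_state();print(s["position"],s["tool_rot"],s["time"])
E
```

```text
[559.82584171   0.71735122 345.60334877] [ 9.99219804e-01 -3.94933765e-02  2.26251952e-04 -7.17143189e-05] 2.3
```

View pics/w1.png

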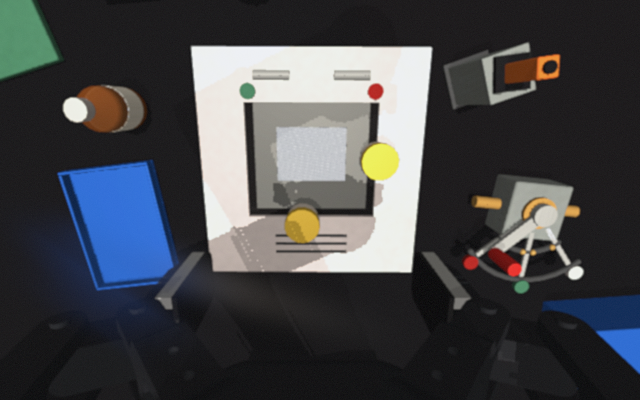

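```bash
cat >> h.py <<'E'
def tri(obs):
    A=np.zeros((3,3));b=np.zeros(3);r=[]
    for uv,K,T in obs:
        o,d=ray(uv,K,T);d=d[0]/np.linalg.norm(d[0]);M=np.eye(3)-np.outer(d,d);A+=M;b+=M@o;r.append((M,o))
    p=np.linalg.solve(A,b);return p.round(1),[round(float(np.linalg.norm(M@(p-o))),1) for M,o in r]
E
python3 - <<'E'
from h import *
im=cv2.imread("pics/w1.png");i=camera_info("wrist");K,T=np.array(i["mtx"]),np.array(i["cam_to_world"])
hsv=cv2.cvtColor(im,cv2.COLOR_BGR2HSV)
m=cv2.inRange(hsv,(0,0,90),(179,70,255));m[:, :185]=0;m[:,440:]=0;m[280:]=0
m=cv2.morphologyEx(m,cv2.MORPH_CLOSE,np.ones((25,25)))
c=max(cv2.findContours(m,0,2)[0],key=cv2.contourArea);q=cv2.approxPolyDP(cv2.convexHull(c),8,True)[:,0]
W=onplane(q,50,K,T)[:,:2];print("hull",q.tolist(),W.round(1).tolist(),"mean",W.mean(0).round(1),"sides",np.linalg.norm(W-np.roll(W,1,0),axis=1).round(1))
for n,a,b in(("g",(60,100,50),(95,255,255)),("r",(0,120,80),(6,255,255)),("y",(20,120,90),(34,255,255)),("o",(8,170,120),(18,255,255)),("b",(100,150,60),(118,255,255))):
    for x in blobs(im,a,b,40):
        print(n,x[0],x[1],onplane(x[1],{"y":86,"o":152,"b":20}.get(n,50),K,T)[0,:2].round(1))
# dark groove
d=cv2.inRange(hsv,(0,0,0),(179,255,60));d[:, :215]=0;d[:,410:]=0;d[:98]=0;d[222:]=0
g=max(cv2.findContours(d,0,2)[0],key=cv2.contourArea);print("groove bbox",cv2.boundingRect(g))
for v in(110,125,140,190,200):
    r=np.where(d[v,235:270]>0)[0]+235;l=np.where(d[v,355:400]>0)[0]+355
    for k in(r,l):
        if len(k): print(v,k.min(),k.max(),onplane([[k.min()-.5,v],[k.max()+.5,v]],50,K,T)[:,:2].round(1).tolist())
for u in(265,340,355):
    k=np.where(d[195:225,u]>0)[0]+195
    print(u,k.min() if len(k) else 0,k.max() if len(k) else 0,onplane([[u,k.min()-.5],[u,k.max()+.5]],50,K,T)[:,:2].round(1).tolist() if len(k) else 0)
S=camera_info("scene");D=camera_info("side");S=(np.array(S["mtx"]),np.array(S["cam_to_world"]));D=(np.array(D["mtx"]),np.array(D["cam_to_world"]))
print("green mark",tri([([521,287],K,T),([198.3,180.7],*S),([240.1,332.1],*D)]))
print("white mark",tri([([576,272],K,T),([171.5,190],*S),([250,368],*D)]))
cv2.imwrite("pics/w1c.png",cv2.resize(im[30:310,430:620],None,fx=2,fy=2,interpolation=2))
s=cv2.imread("pics/scene0.png");t=cv2.imread("pics/side0.png")
cv2.imwrite("pics/sv.png",np.hstack([cv2.resize(s[160:280,160:260],None,fx=4,fy=4),cv2.resize(t[235:395,225:325],None,fx=3,fy=3)]))
E
```

```text
hull [[191, 46], [430, 46], [439, 274], [185, 276]] [[708.2, 135.8], [685.9, -151.9], [377.8, -170.6], [403.2, 198.9]] mean [543.8   3. ] sides [311.4 288.6 308.7 370.3]
g 3561 [23.8 38.5] [731.8 334.5]
g 138 [247.   90.7] [651.9  75.1]
g 135 [520.5 286.3] [ 348.3 -290.8]
r 173 [375.2  91. ] [639.2 -84.6]
r 475 [505.3 262. ] [ 389.8 -265.4]
r 179 [470.3 262.5] [ 392.9 -215.1]
y 1097 [379.  161.2] [556.9 -80.5]
y 979 [301.7 224.9] [482.2  20. ]
o 412 [546.6  66.6] [ 646.5 -227.6]
o 763 [101.8 102.7] [646.6 198. ]
b 11265 [119.9 223.2] [481.6 293.6]
b 3441 [608.7 321.6] [ 252.9 -459.4]
groove bbox (245, 103, 45, 112)
110 245 251 [[629.0, 81.3], [628.3, 72.5]]
110 371 377 [[616.7, -78.0], [616.0, -86.9]]
125 246 252 [[610.4, 82.5], [609.7, 73.5]]
125 370 376 [[598.2, -76.2], [597.5, -85.2]]
140 247 253 [[591.4, 83.7], [590.7, 74.7]]
140 369 375 [[579.2, -74.3], [578.5, -83.4]]
190 250 255 [[524.5, 88.4], [523.9, 80.3]]
190 367 373 [[512.3, -69.5], [511.6, -78.9]]
200 250 255 [[510.5, 90.2], [509.9, 82.1]]
200 366 372 [[498.3, -67.7], [497.6, -77.2]]
265 209 213 [[496.8, 70.6], [489.6, 71.4]]
340 209 213 [[488.9, -32.3], [481.6, -31.9]]
355 209 214 [[487.3, -52.8], [478.6, -52.5]]
green mark (array([ 350.7, -288.1,   56.3]), [0.5, 1.3, 1.1])
white mark (array([ 368.9, -364.3,   54.6]), [0.8, 1.7, 1.4])
```

View pics/w1c.png

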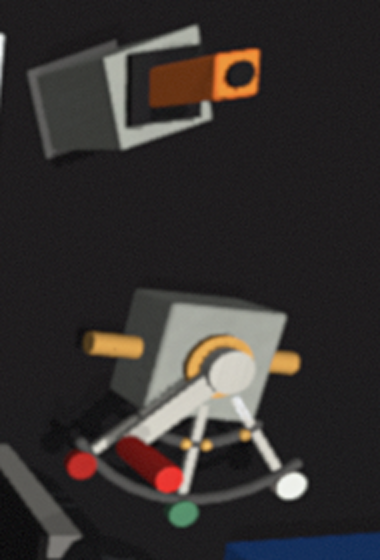

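View pics/sv.png

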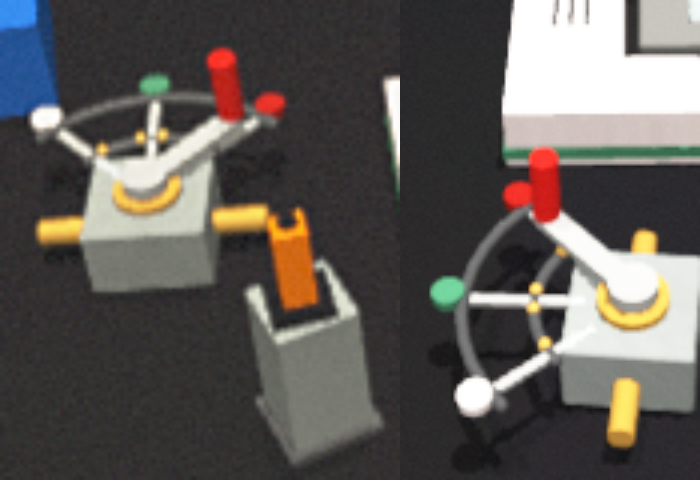

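Crop notes: the valve pivot is at w1c (228,372). The marks are red (82,465), green (183,514) and white (291,486), and the pin top is at (170,480). The well mouth is around (165,85) with the handle standing in it. In sv.png the lever lies at the red mark.

```bash
python3 - <<'E'
from h import *
from scipy.optimize import least_squares
im=cv2.imread("pics/w1.png");i=camera_info("wrist");K,T=np.array(i["mtx"]),np.array(i["cam_to_world"])
cs={n:(np.array(camera_info(n)["mtx"]),np.array(camera_info(n)["cam_to_world"])) for n in("scene","side")}
S=cs["scene"];D=cs["side"]
red=tri([([470.3,262.5],K,T),([227.2,185.6],*S),([225+117/3.0,235+195/3.0],*D)])
grn=tri([([520.5,286.3],K,T),([198.3,180.7],*S),([240.1,332.1],*D)])
wht=tri([([430+291/2,30+486/2],K,T),([160+46/4,160+119/4],*S),([225+74/3,235+397/3],*D)])
print(red,grn,wht)
M=[red[0],grn[0],wht[0]];B=[2.392,3.192,3.892]
f=lambda p:np.concatenate([p[:2]+112*np.array([np.cos(b+p[2]),np.sin(b+p[2])])-m[:2] for m,b in zip(M,B)])
r=least_squares(f,[440,-300,0]);print("valve",r.x.round(3),r.fun.round(1))
for L in(0,.8):
    print("pin",L,(r.x[:2]+80*np.array([np.cos(2.392+L+r.x[2]),np.sin(2.392+L+r.x[2])])).round(1), "bearing deg",np.degrees(2.392+L+r.x[2]).round(1))
print("pin top wrist",tri([([430+170/2,30+480/2],K,T),([160+222/4,160+55/4],*S),([225+544/3-133.3,235+154/3],*D)]))
b=[x for x in blobs(im,(100,150,60),(118,255,255),5000)][0]
c=np.argwhere(b[2])[:,::-1].astype(np.float32)
q=cv2.approxPolyDP(cv2.convexHull(c.astype(int)),8,True)[:,0];print("tray",q.tolist(),onplane(q,20,K,T)[:,:2].round().tolist())
w=onplane(cv2.convexHull(c)[:,0],20,K,T)[:,:2].astype(np.float32);print(cv2.minAreaRect(w))
for n,a in(("scene",(402.5,182.9)),("side",(289,180))):print(onplane(a,10,*cs[n])[0])
# stand rim corners in crop w1c
R4=np.array([[104,58],[196,27],[213,119],[121,149]])/2+[430,30]
print("rim",onplane(R4,100,K,T)[:,:2].round(1).tolist(),onplane(R4,100,K,T)[:,:2].mean(0))
H=np.array([[213,53],[258,49],[259,95],[212,98]])/2+[430,30]
print("handle top",onplane(H,156,K,T)[:,:2].round(1).tolist(),onplane(H,156,K,T)[:,:2].mean(0))
print("amber",tri([([75,110],K,T),([420.5,198],*S),([351.5,156],*D)]))
go([481,18.5,170],-4.6)
E
```

```text
(array([ 395.2, -212.7,   55.5]), [0.6, 1.4, 1.0]) (array([ 351. , -287.9,   56. ]), [1.1, 1.7, 0.9]) (array([ 368.1, -363.6,   55.2]), [0.9, 1.2, 1.3])
valve [ 4.62224e+02 -3.02549e+02 -1.79000e-01] [-0.1 -0.2  0.1 -0.3 -0.1  0.5]
pin 0 [ 414.3 -238.5] bearing deg 126.8
pin 0.8 [ 382.9 -292.3] bearing deg 172.6
pin top wrist (array([ 414.1, -238.9,  116.3]), [0.1, 1.3, 1.3])
tray [[177, 262], [156, 284], [96, 290], [57, 173], [152, 160]] [[412.0, 221.0], [377.0, 261.0], [374.0, 357.0], [563.0, 365.0], [571.0, 226.0]]
((472.26654052734375, 292.3556213378906), (195.20111083984375, 142.0272216796875), 2.327115774154663)
[468.49262632 295.22111493  10.        ]
[473.47693178 293.94757891  10.        ]
rim [[662.2, -191.5], [674.0, -239.5], [626.0, -253.5], [613.8, -203.8]] [ 643.98971662 -222.08008378]
handle top [[655.9, -214.7], [656.0, -235.2], [635.7, -238.1], [636.1, -216.3]] [ 645.90964754 -226.06678839]
amber (array([643.9, 254.5, 103.2]), [3.9, 2.9, 1.4])
d mm [-80.1 -11.5 175.6] units [-0.2669 -0.0383  0.5852] rot deg [-0.01 -0.03  0.07] units [-0.0001 -0.0001  0.0004]
```

Request:
{"name": "arm_command", "arguments": {
  "deltas": [
    [-0.0667, -0.0096, 0.146, 0, 0, 0],
    [-0.0667, -0.0096, 0.146, 0, 0, 0],
    [-0.0667, -0.0096, 0.146, 0, 0, 0],
    [-0.0667, -0.0096, 0.146, 0, 0, 0],
    [0, 0, 0.12, 0, 0, 0],
    [0, 0, 0.12, 0, 0, 0],
    [0, 0, 0.1, 0, 0, 0],
    [0, 0, 0.033, 0, 0, 0]
  ]
}}

```text
time: 3.1
position: [479.2, 18.4, 55.2]
tool_rot: [0.999, -0.039, -0.002, 0.0]
ft_force: [-0.9, 0.7, 0.2]
finger_gap: 0.999
finger_force: 0.0
```

Request:
{"name": "arm_command", "arguments": {
  "deltas": [
    [0, 0, 0, 0, 0, 0],
    [0, 0, 0, 0, 0, 0],
    [0, 0, 0, 0, 0, 0],
    [0, 0, 0, 0, 0, 0],
    [0, 0, 0, 0, 0, 0],
    [0, 0, 0, 0, 0, 0]
  ],
  "grip": 0,
  "newtons": 30
}}

```text
time: 3.7
position: [482.7, 18.3, 60.7]
tool_rot: [0.999, -0.04, 0.002, -0.001]
ft_force: [-2.1, 1.1, 7.3]
finger_gap: 0.53
finger_force: 31.2
```

Request:
{"name": "arm_command", "arguments": {
  "deltas": [
    [0, 0, -0.1, 0, 0, 0],
    [0, 0, -0.13, 0, 0, 0],
    [0, -0.05, -0.13, 0, 0, 0],
    [-0.04, -0.12, 0, 0, 0, 0],
    [-0.04, -0.15, 0, 0, 0, 0],
    [-0.04, -0.15, 0, 0, 0, 0],
    [-0.04, -0.15, 0, 0, 0, 0],
    [-0.04, -0.15, 0, 0, 0, 0]
  ]
}}

```text
time: 4.5
position: [439.4, 254.7, 167.0]
tool_rot: [0.999, -0.04, 0.0, -0.001]
ft_force: [1.4, -0.9, 0.4]
finger_gap: 0.524
finger_force: 30.9
```

Request:
{"name": "arm_command", "arguments": {
  "deltas": [
    [-0.043, -0.13, 0, 0, 0, 0],
    [0, 0, 0.05, 0, 0, 0],
    [0, 0, 0.12, 0, 0, 0],
    [0, 0, 0.12, 0, 0, 0],
    [0, 0, 0.05, 0, 0, 0],
    [0, 0, 0, 0, 0, 0]
  ]
}}

```text
time: 5.1
position: [429.5, 291.3, 62.1]
tool_rot: [0.999, -0.04, -0.001, 0.002]
ft_force: [-0.7, -0.4, 0.0]
finger_gap: 0.523
finger_force: 31.0
```

```bash
python3 - <<'E'
from h import *
s=robot.get_state();print(s["position"],s["finger_gap"]);go([430,293,16],-4.6)
E
```

```text
[429.51715237 291.30446671  62.12028298] 0.523138695780708
d mm [ 0.5 -1.9 46.1] units [ 0.0015 -0.0063  0.1537] rot deg [ 0.21  0.14 -0.03] units [ 0.0012  0.0008 -0.0002]
```

Request:
{"name": "arm_command", "arguments": {
  "deltas": [
    [0, -0.005, 0.06, 0, 0, 0],
    [0, 0, 0.06, 0, 0, 0],
    [0, 0, 0.02, 0, 0, 0],
    [0, 0, 0.01, 0, 0, 0],
    [0, 0, 0, 0, 0, 0],
    [0, 0, 0, 0, 0, 0]
  ]
}}

```text
time: 5.7
position: [431.0, 294.8, 20.6]
tool_rot: [0.999, -0.04, 0.001, -0.001]
ft_force: [0.1, 0.1, 0.5]
finger_gap: 0.531
finger_force: 31.0
```

Request:
{"name": "arm_command", "arguments": {
  "deltas": [
    [0, 0, 0, 0, 0, 0],
    [0, 0, 0, 0, 0, 0],
    [0, 0, 0, 0, 0, 0],
    [0, 0, -0.04, 0, 0, 0],
    [0, 0, -0.1, 0, 0, 0],
    [0, 0, -0.15, 0, 0, 0],
    [0, 0, -0.15, 0, 0, 0],
    [0, 0, -0.15, 0, 0, 0]
  ],
  "grip": 0.75
}}

```text
time: 6.5
position: [430.3, 293.9, 199.2]
tool_rot: [0.999, -0.04, 0.0, -0.0]
ft_force: [0.4, 1.6, -0.6]
finger_gap: 0.752
finger_force: 0.0
```

```bash
python3 - <<'E'
from h import *
for n,z in(("scene",82),("side",82),("wrist",40)):
    im,K,T=shoot(n,n+"2")
    print(n,[(int(x[0]),x[1].tolist(),onplane(x[1],z,K,T)[0,:2].round(1).tolist(),onplane(x[1],40,K,T)[0,:2].round(1).tolist()) for x in blobs(im,(22,120,90),(34,255,255),100)])
s=robot.get_state();print(s["position"]);go([555.5,-82,170],-4.6)
E
```

```text
scene [(132, [397.1, 168.3], [484.2, 261.5], [432.7, 290.0]), (207, [285.1, 206.3], [554.9, -82.6], [507.4, -73.3])]
side [(148, [272.9, 174.0], [427.6, 212.4], [428.0, 282.0]), (289, [336.5, 242.7], [555.0, -86.8], [563.6, -36.4]), (108, [302.4, 337.4], [460.5, -333.6], [463.0, -299.0]), (110, [299.4, 369.8], [450.3, -397.7], [452.2, -367.2])]
wrist [(1694, [315.4, 185.6], [429.8, 294.0], [429.8, 294.0])]
[431.56927427 295.28607052 201.28940331]
d mm [153.6 366.3  29.8] units [0.5121 1.2211 0.0992] rot deg [-0.36 -0.29  0.  ] units [-0.002  -0.0016  0.    ]
```

Request:
{"name": "arm_command", "arguments": {
  "deltas": [
    [0.0569, 0.1357, 0, 0, 0, 0],
    [0.0569, 0.1357, 0, 0, 0, 0],
    [0.0569, 0.1357, 0, 0, 0, 0],
    [0.0569, 0.1357, 0, 0, 0, 0],
    [0.0569, 0.1357, 0, 0, 0, 0],
    [0.0569, 0.1357, 0, 0, 0, 0],
    [0.0569, 0.1357, 0.03, 0, 0, 0],
    [0.0569, 0.1357, 0.07, 0, 0, 0]
  ],
  "grip": 1
}}

```text
time: 7.45
position: [541.2, -43.2, 167.5]
tool_rot: [0.999, -0.04, 0.002, -0.0]
ft_force: [1.4, 1.3, -0.6]
finger_gap: 1.001
finger_force: 0.0
```

Request:
{"name": "arm_command", "arguments": {
  "deltas": [
    [0.0569, 0.1357, 0, 0, 0, 0],
    [0, 0, 0.12, 0, 0, 0],
    [0, 0, 0.12, 0, 0, 0],
    [0, 0, 0.1, 0, 0, 0],
    [0, 0, 0.03, 0, 0, 0],
    [0, 0, 0, 0, 0, 0],
    [0, 0, 0, 0, 0, 0]
  ]
}}

```text
time: 8.15
position: [555.0, -83.3, 57.0]
tool_rot: [0.999, -0.04, 0.001, 0.0]
ft_force: [0.1, 1.0, 0.4]
finger_gap: 0.999
finger_force: 0.0
```

Request:
{"name": "arm_command", "arguments": {
  "deltas": [
    [0, 0, 0, 0, 0, 0],
    [0, 0, 0, 0, 0, 0],
    [0, 0, 0, 0, 0, 0],
    [0, 0, 0, 0, 0, 0],
    [0, 0, 0, 0, 0, 0],
    [0, 0, 0, 0, 0, 0]
  ],
  "grip": 0
}}

```text
time: 8.75
position: [554.8, -83.2, 56.5]
tool_rot: [0.999, -0.04, 0.001, 0.0]
ft_force: [-0.9, 1.5, 5.4]
finger_gap: 0.53
finger_force: 31.0
```

```bash
python3 - <<'E'
from h import *
s=robot.get_state();print(s["position"],s["finger_gap"]);go([508,293,160],-4.6)
E
```

```text
[554.8215428  -83.16301194  56.49336131] 0.5295556890444106
d mm [ -76.5 -371.2 -103.7] units [-0.255  -1.2374 -0.3455] rot deg [-0.   -0.11  0.02] units [-0.     -0.0006  0.0001]
```

Request:
{"name": "arm_command", "arguments": {
  "deltas": [
    [0, 0, -0.1, 0, 0, 0],
    [0, 0, -0.13, 0, 0, 0],
    [0, -0.0374, -0.116, 0, 0, 0],
    [-0.03, -0.15, 0, 0, 0, 0],
    [-0.03, -0.15, 0, 0, 0, 0],
    [-0.03, -0.15, 0, 0, 0, 0],
    [-0.03, -0.15, 0, 0, 0, 0],
    [-0.03, -0.15, 0, 0, 0, 0]
  ]
}}

```text
time: 9.55
position: [527.4, 157.5, 158.6]
tool_rot: [0.999, -0.04, -0.0, 0.0]
ft_force: [1.3, -0.0, -0.8]
finger_gap: 0.532
finger_force: 31.0
```

Request:
{"name": "arm_command", "arguments": {
  "deltas": [
    [-0.03, -0.15, 0, 0, 0, 0],
    [-0.03, -0.15, 0, 0, 0, 0],
    [-0.045, -0.15, 0, 0, 0, 0],
    [0, 0, 0.1, 0, 0, 0],
    [0, 0, 0.13, 0, 0, 0],
    [0, 0, 0.13, 0, 0, 0],
    [0, 0, 0.08, 0, 0, 0],
    [0, 0, 0, 0, 0, 0]
  ]
}}

```text
time: 10.35
position: [505.0, 290.8, 21.8]
tool_rot: [0.999, -0.04, -0.003, 0.003]
ft_force: [-0.4, 0.6, -0.1]
finger_gap: 0.532
finger_force: 31.1
```

Request:
{"name": "arm_command", "arguments": {
  "deltas": [
    [0, 0, 0.03, 0, 0, 0],
    [0, 0, 0.015, 0, 0, 0],
    [0, 0, 0.01, 0, 0, 0],
    [0, 0, 0, 0, 0, 0],
    [0, 0, 0, 0, 0, 0],
    [0, 0, 0, 0, 0, 0]
  ]
}}

```text
time: 10.95
position: [507.9, 293.1, 11.1]
tool_rot: [0.999, -0.04, 0.0, -0.0]
ft_force: [0.1, -0.2, -0.4]
finger_gap: 0.528
finger_force: 31.1
```

Request:
{"name": "arm_command", "arguments": {
  "deltas": [
    [0, 0, 0, 0, 0, 0],
    [0, 0, 0, 0, 0, 0],
    [0, 0, 0, 0, 0, 0],
    [0, 0, -0.04, 0, 0, 0],
    [0, 0, -0.12, 0, 0, 0],
    [0, 0, -0.14, 0, 0, 0],
    [0, 0, -0.14, 0, 0, 0],
    [0, 0, -0.15, 0, 0, 0]
  ],
  "grip": 0.75
}}

```text
time: 11.75
position: [507.4, 292.6, 190.1]
tool_rot: [0.999, -0.04, 0.0, -0.0]
ft_force: [0.5, 0.1, 0.3]
finger_gap: 0.75
finger_force: 0.0
```

```bash
python3 - <<'E'
from h import *
im,K,T=shoot("wrist","w3");print([(int(x[0]),x[1],onplane(x[1],40,K,T)[0,:2].round(1)) for x in blobs(im,(22,120,90),(34,255,255),100)])
im,K,T=shoot("scene","s3");print([(int(x[0]),x[1],onplane(x[1],40,K,T)[0,:2].round(1)) for x in blobs(im,(22,120,90),(34,255,255),60)])
go([414.3,-238.5,190])
E
```

```text
[(1883, array([311.8, 181.9]), array([510.2, 292.4])), (1612, array([316.8, 261.9]), array([431.1, 293.8]))]
[(134, array([397.2, 168.4]), array([433.2, 290.1])), (141, array([408.4, 184.5]), array([514.3, 288.5]))]
d mm [-53.  538.6   2.1] units [-0.1768  1.7952  0.0069] rot deg [0. 0. 0.] units [0. 0. 0.]
```

Request:
{"name": "arm_command", "arguments": {
  "deltas": [
    [-0.0141, 0.1493, 0, 0, 0, 0],
    [-0.0141, 0.1493, 0, 0, 0, 0],
    [-0.0141, 0.1493, 0, 0, 0, 0],
    [-0.0141, 0.1493, 0, 0, 0, 0],
    [-0.0141, 0.1493, 0, 0, 0, 0],
    [-0.0141, 0.1493, 0, 0, 0, 0],
    [-0.0141, 0.1493, 0, 0, 0, 0],
    [-0.0141, 0.1493, 0, 0, 0, 0]
  ],
  "grip": 0.8
}}

```text
time: 12.65
position: [444.6, -63.2, 188.7]
tool_rot: [0.999, -0.04, 0.001, -0.0]
ft_force: [0.2, 0.3, -0.1]
finger_gap: 0.799
finger_force: 0.0
```

Request:
{"name": "arm_command", "arguments": {
  "deltas": [
    [-0.0141, 0.1493, 0, 0, 0, 0],
    [-0.0141, 0.1493, 0, 0, 0, 0],
    [-0.0141, 0.1493, 0, 0, 0, 0],
    [-0.0141, 0.1493, 0, 0, 0, 0],
    [0, 0, 0, 0, 0, 0.047],
    [0, 0, 0, 0, 0, 0.047],
    [0, 0, 0, 0, 0, 0.047],
    [0, 0, 0, 0, 0, 0]
  ]
}}

```text
time: 13.45
position: [413.9, -239.1, 188.3]
tool_rot: [0.966, -0.26, 0.001, 0.0]
ft_force: [-0.1, 0.5, -0.0]
finger_gap: 0.798
finger_force: 0.0
```

```bash
python3 - <<'E'
from h import *
im,K,T=shoot("wrist","w4")
s=robot.get_state();print(s["position"],s["qpos"].round(2))
bs=[(int(x[0]),x[1],onplane(x[1],56,K,T)[0,:2].round(1)) for x in blobs(im,(0,120,80),(6,255,255),60)];print(bs)
go([414.3,-238.5,75],-30)
E
```

```text
[ 413.94040223 -238.92526943  188.22829931] [-0.1  -0.29 -0.3   0.   -1.57  1.15]
[(93, array([ 1.9, 43. ]), array([630.7, -92.9])), (1210, array([307.6, 210.4]), array([ 400.2, -226.3]))]
d mm [ -0.   -0.5 113.2] units [-0.     -0.0018  0.3774] rot deg [-0.   -0.06  0.2 ] units [-0.     -0.0003  0.0011]
```

View pics/w4.png

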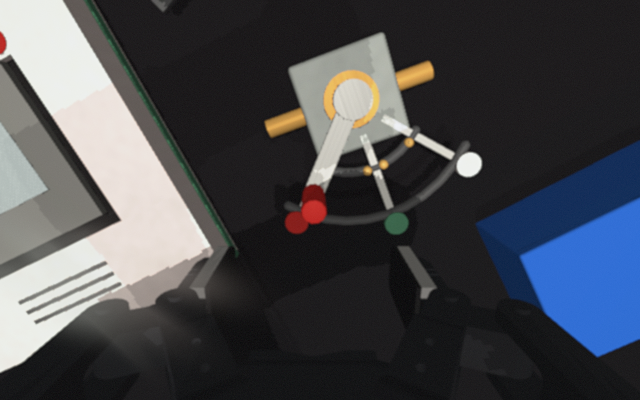

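The pin top is at (314,211), between the fingers, with the lever beside the red mark (296,222). Next I descend, grip the pin and check.

Request:
{"name": "arm_command", "arguments": {
  "deltas": [
    [0, 0, 0.12, 0, 0, 0],
    [0, 0, 0.12, 0, 0, 0],
    [0, 0, 0.1, 0, 0, 0],
    [0, 0, 0.035, 0, 0, 0],
    [0, 0, 0, 0, 0, 0]
  ]
}}

```text
time: 14.0
position: [413.3, -238.6, 74.3]
tool_rot: [0.966, -0.257, -0.001, 0.0]
ft_force: [0.4, 0.3, 1.5]
finger_gap: 0.798
finger_force: 0.0
```

Request:
{"name": "arm_command", "arguments": {
  "deltas": [
    [0, 0, 0, 0, 0, 0],
    [0, 0, 0, 0, 0, 0],
    [0, 0, 0, 0, 0, 0],
    [0, 0, 0, 0, 0, 0],
    [0, 0, 0, 0, 0, 0],
    [0, 0, 0, 0, 0, 0],
    [0, 0, 0, 0, 0, 0]
  ],
  "grip": 0,
  "newtons": 30
}}

```text
time: 14.7
position: [414.6, -239.0, 76.3]
tool_rot: [0.966, -0.258, 0.001, 0.0]
ft_force: [-0.7, 1.6, 5.7]
finger_gap: 0.201
finger_force: 29.8
```

```bash
python3 - <<'E'
from h import *
s=robot.get_state();P=s["position"];print(P,s["finger_gap"],s["ft_force"])
c=np.array([462.2,-302.5]);a0=np.radians(126.8);t=np.radians(-30)
ex=np.array([np.cos(t),np.sin(t)]);ey=np.array([np.sin(t),-np.cos(t)])
p=lambda a:80*np.array([np.cos(a),np.sin(a)])
for k in range(10):
    d=p(a0+.08*(k+1))-p(a0+.08*k);print([round(float(d@ex/300),4),round(float(d@ey/300),4)],end=" ")
E
```

```text
[ 414.59111073 -238.99349496   76.29112774] 0.20141465918525783 [-0.65685724  1.58396741  5.67644324]
[-0.0076, 0.0199] [-0.006, 0.0205] [-0.0043, 0.0209] [-0.0027, 0.0212] [-0.001, 0.0213] [0.0007, 0.0213] [0.0024, 0.0212] [0.0041, 0.0209] [0.0058, 0.0205] [0.0074, 0.02]
```

Request:
{"name": "arm_command", "arguments": {
  "deltas": [
    [-0.0076, 0.0199, 0, 0, 0, 0],
    [-0.006, 0.0205, 0, 0, 0, 0],
    [-0.0043, 0.0209, 0, 0, 0, 0],
    [-0.0027, 0.0212, 0, 0, 0, 0],
    [-0.001, 0.0213, 0, 0, 0, 0],
    [0.0007, 0.0213, 0, 0, 0, 0],
    [0.0024, 0.0212, 0, 0, 0, 0],
    [0.0041, 0.0209, 0, 0, 0, 0]
  ]
}}

```text
time: 15.5
position: [385.5, -279.2, 75.8]
tool_rot: [0.966, -0.258, 0.0, -0.001]
ft_force: [0.9, 5.7, 4.7]
finger_gap: 0.203
finger_force: 29.9
```

Request:
{"name": "arm_command", "arguments": {
  "deltas": [
    [0.0058, 0.0205, 0, 0, 0, 0],
    [0.0074, 0.02, 0, 0, 0, 0],
    [0, 0, 0, 0, 0, 0],
    [0, 0, 0, 0, 0, 0],
    [0, 0, 0, 0, 0, 0]
  ]
}}

```text
time: 16.0
position: [382.4, -292.8, 75.6]
tool_rot: [0.966, -0.259, -0.0, 0.0]
ft_force: [-1.5, 3.4, 5.1]
finger_gap: 0.2
finger_force: 30.1
```

Request:
{"name": "arm_command", "arguments": {
  "deltas": [
    [0, 0, 0, 0, 0, 0],
    [0, 0, 0, 0, 0, 0],
    [0, 0, 0, 0, 0, 0],
    [0, 0, 0, 0, 0, 0],
    [0, 0, -0.1, 0, 0, 0],
    [0, 0, -0.15, 0, 0, 0],
    [0, 0, -0.15, 0, 0, 0],
    [0, 0, 0, 0, 0, 0]
  ],
  "grip": 0.8
}}

```text
time: 16.8
position: [384.5, -294.3, 202.4]
tool_rot: [0.966, -0.259, 0.005, 0.002]
ft_force: [0.0, -0.2, -0.0]
finger_gap: 0.799
finger_force: 0.0
```

```bash
python3 - <<'E'
from h import *
im,K,T=shoot("wrist","w5");a,b,_=robot.get_state()["position"],0,0
iS,KS,TS=shoot("scene");iD,KD,TD=shoot("side","d5")
cv2.imwrite("pics/d5c.png",cv2.resize(iD[235:395,225:325],None,fx=3,fy=3))
for n,i in(("w",im),("s",iS),("d",iD)): print(n,[(int(x[0]),x[1].tolist()) for x in blobs(i,(0,120,80),(6,255,255),30)])
print(a);go([644,-224,230],-4.6)
E
```

```text
w [(712, [312.1, 202.5]), (405, [228.6, 220.8])]
s [(122, [194.7, 177.7]), (40, [227.3, 185.7]), (189, [279.5, 271.9])]
d [(202, [465.6, 235.4]), (31, [373.4, 250.9]), (85, [264.1, 299.4]), (263, [256.6, 319.2])]
[ 383.86916138 -293.27806285  198.65723101]
d mm [ 192.4 -189.9  -35.6] units [ 0.6413 -0.6329 -0.1187] rot deg [-3.000e-02  2.000e-02 -2.538e+01] units [-2.00e-04  1.00e-04 -1.41e-01]
```

View pics/w5.png

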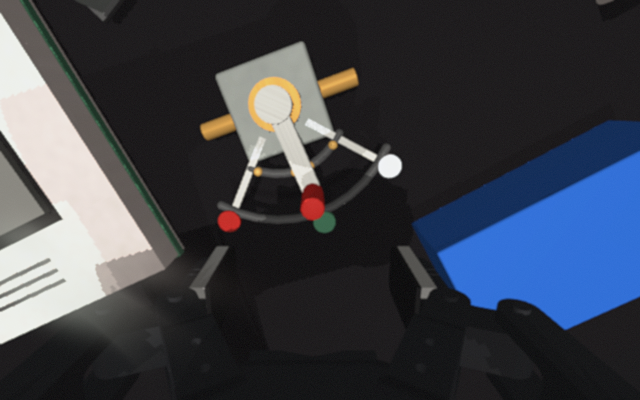

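The lever now points at the green mark (pin 312,208; mark 324,222). I'll quantify that and then move to the wand.

```bash
python3 - <<'E'
from h import *
i=camera_info("wrist");K,T=np.array(i["mtx"]),np.array(i["cam_to_world"])
p=onplane([312,209],114,K,T)[0];d=p[:2]-[462.2,-302.5];print(p,np.linalg.norm(d),np.arctan2(d[1],d[0])-np.radians(126.8))
E
```

```text
[ 382.13113126 -291.66413669  114.        ] 80.79876035645286 0.794000597282313
```

Request:
{"name": "arm_command", "arguments": {
  "deltas": [
    [0, 0, -0.12, 0, 0, -0.047],
    [0, 0, -0.12, 0, 0, -0.047],
    [0, 0, -0.12, 0, 0, -0.047],
    [0.093, -0.098, -0.06, 0, 0, 0],
    [0.093, -0.098, 0, 0, 0, 0],
    [0, 0, 0, 0, 0, 0],
    [0, 0, 0, 0, 0, 0]
  ],
  "grip": 1
}}

```text
time: 17.65
position: [443.1, -237.7, 318.9]
tool_rot: [0.999, -0.039, -0.002, -0.0]
ft_force: [0.1, 0.4, 0.1]
finger_gap: 1.004
finger_force: 0.0
```

```bash
python3 - <<'E'
from h import *
im,K,T=shoot("wrist","w6");print(robot.get_state()["position"])
cv2.imwrite("pics/w6c.png",im)
print([(int(x[0]),x[1].tolist(),onplane(x[1],154,K,T)[0].round(1).tolist()) for x in blobs(im,(8,150,100),(20,255,255),60)])
E
```

```text
[ 442.68358512 -238.2970556   319.49848088]
[(295, [316.4, 134.8], [485.2, -245.0, 154.0]), (283, [408.1, 144.5], [470.1, -328.1, 154.0])]
```

View pics/w6c.png

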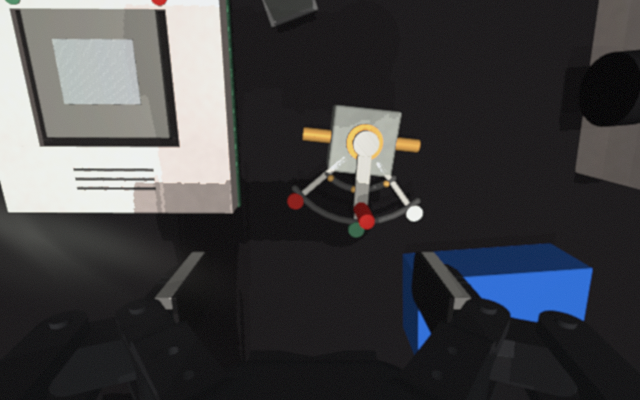

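The lever reads 0.794 rad, so it is in the green notch. The stand is off-frame at the top, so I'll move over it.

Request:
{"name": "arm_command", "arguments": {
  "deltas": [
    [0.129, -0.024, 0, 0, 0, 0],
    [0.129, -0.024, 0, 0, 0, 0],
    [0.129, -0.024, 0, 0, 0, 0],
    [0.129, -0.024, 0, 0, 0, 0],
    [0, 0, 0, 0, 0, 0],
    [0, 0, 0, 0, 0, 0],
    [0, 0, 0, 0, 0, 0]
  ]
}}

```text
time: 18.4
position: [598.6, -223.0, 321.7]
tool_rot: [0.999, -0.041, 0.0, 0.0]
ft_force: [-0.6, -0.0, 0.4]
finger_gap: 0.999
finger_force: 0.0
```

```bash
python3 - <<'E'
from h import *
im,K,T=shoot("wrist","w7");print(robot.get_state()["position"])
q=proj([[645,-224,120]],K,T)[0].astype(int);y,x=max(q[1]-75,0),q[0]-100
cv2.imwrite("pics/w7c.png",cv2.resize(im[y:y+150,x:x+200],None,fx=4,fy=4,interpolation=2));print(x,y)
E
```

```text
[ 598.45775395 -222.9494601   322.36943349]
209 53
```

View pics/w7c.png

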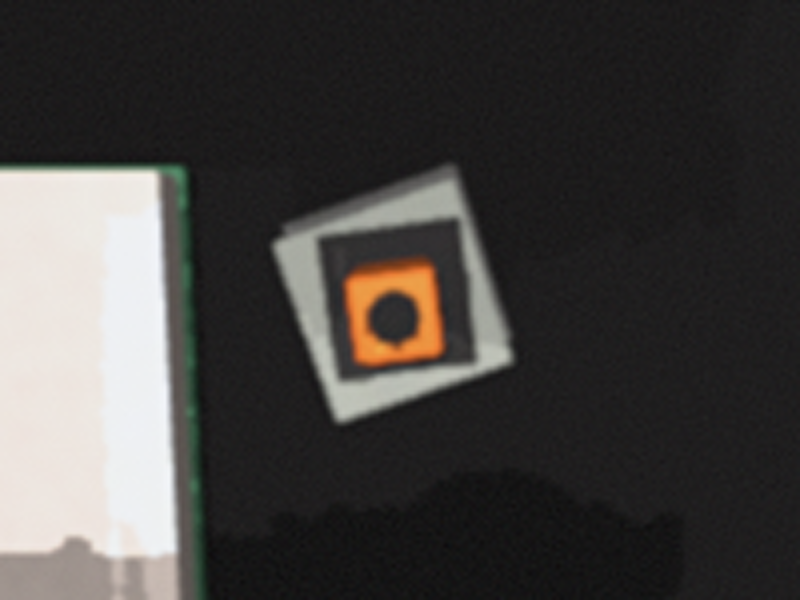

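```bash
python3 - <<'E'
from h import *
i=camera_info("wrist");K,T=np.array(i["mtx"]),np.array(i["cam_to_world"])
# note order: far-left(+x,+y), far-right, near-right, near-left
for n,q,z in(("handle",[[347,268],[438,263],[443,358],[353,363]],156),("collar",[[318,238],[458,218],[474,362],[340,380]],106),("rim",[[275,240],[455,178],[513,357],[340,424]],100)):
    W=onplane(np.array(q)/4+[209,53],z,K,T)[:,:2];e=W-np.roll(W,-1,0)
    y=[np.degrees(np.arctan2(*v[::-1])) for v in (e[0],e[1],-e[2],-e[3])]
    print(n,W.round(1).tolist(),"mean",W.mean(0).round(1),"len",np.linalg.norm(e,axis=1).round(1),"yaw",[round(y[0]-90,1),round(y[1],1),round(y[2]-90,1),round(y[3],1)])
im=cv2.imread("pics/w7.png");b=max(blobs(im,(8,150,150),(20,255,255),60),key=lambda b:b[0]);print(b[1],onplane(b[1],154,K,T))
go([645,-225,190],0)
E
```

```text
handle [[655.9, -213.1], [655.4, -233.6], [634.1, -233.2], [634.6, -212.5]] mean [ 645.  -223.1] len [20.5 21.3 20.7 21.3] yaw [np.float64(-1.5), np.float64(-1.2), np.float64(-1.4), np.float64(-1.6)]
collar [[662.1, -203.7], [664.2, -240.4], [626.9, -242.0], [625.0, -205.9]] mean [ 644.5 -223. ] len [36.8 37.4 36.2 37.2] yaw [np.float64(3.3), np.float64(2.5), np.float64(3.0), np.float64(3.4)]
rim [[662.4, -191.8], [674.3, -240.5], [626.7, -252.9], [612.2, -204.4]] mean [ 643.9 -222.4] len [50.1 49.2 50.6 51.7] yaw [np.float64(13.7), np.float64(14.6), np.float64(16.6), np.float64(14.0)]
[307.2 130.8] [[ 645.41375796 -222.51042952  154.        ]]
d mm [ 46.3  -1.8 132.5] units [ 0.1544 -0.006   0.4415] rot deg [ 0.04 -0.1  -4.66] units [ 0.0002 -0.0006 -0.0259]
```

Request:
{"name": "arm_command", "arguments": {
  "deltas": [
    [0, 0, 0, 0, 0, -0.0283],
    [0.0775, 0, 0.08, 0, 0, 0],
    [0.0775, 0, 0.08, 0, 0, 0],
    [0, 0, 0.13, 0, 0, 0],
    [0, 0, 0.1, 0, 0, 0],
    [0, 0, 0, 0, 0, 0],
    [0, 0, 0, 0, 0, 0]
  ]
}}

```text
time: 19.15
position: [645.5, -222.4, 206.3]
tool_rot: [1.0, 0.004, 0.001, 0.001]
ft_force: [-0.1, -0.1, 1.5]
finger_gap: 1.0
finger_force: 0.0
```

```bash
python3 - <<'E'
from h import *
s=robot.get_state();print(s["position"]);go([645,-223,113],0.5)
E
```

```text
[ 645.45766964 -222.41350961  206.33928112]
d mm [-0.6  0.5 93.3] units [-0.0021  0.0015  0.3111] rot deg [ 0.08 -0.1  -0.03] units [ 0.0004 -0.0006 -0.0002]
```

Request:
{"name": "arm_command", "arguments": {
  "deltas": [
    [-0.002, 0.0015, 0.12, 0, 0, 0],
    [0, 0, 0.11, 0, 0, 0],
    [0, 0, 0.06, 0, 0, 0],
    [0, 0, 0.02, 0, 0, 0],
    [0, 0, 0, 0, 0, 0],
    [0, 0, 0, 0, 0, 0]
  ]
}}

```text
time: 19.75
position: [646.5, -222.7, 114.4]
tool_rot: [1.0, 0.004, 0.002, 0.001]
ft_force: [-0.4, 0.4, 0.5]
finger_gap: 1.001
finger_force: 0.0
```

Request:
{"name": "arm_command", "arguments": {
  "deltas": [
    [0, 0, 0, 0, 0, 0],
    [0, 0, 0, 0, 0, 0],
    [0, 0, 0, 0, 0, 0],
    [0, 0, 0, 0, 0, 0],
    [0, 0, 0, 0, 0, 0],
    [0, 0, 0, 0, 0, 0],
    [0, 0, 0, 0, 0, 0],
    [0, 0, 0, 0, 0, 0]
  ],
  "grip": 0,
  "newtons": 50
}}

```text
time: 20.55
position: [645.5, -222.2, 111.3]
tool_rot: [1.0, 0.004, 0.0, 0.0]
ft_force: [0.9, 0.5, 1.0]
finger_gap: 0.232
finger_force: 48.8
```

Request:
{"name": "arm_command", "arguments": {
  "deltas": [
    [0, 0, -0.06, 0, 0, 0],
    [0, 0, -0.12, 0, 0, 0],
    [0, 0, -0.12, 0, 0, 0],
    [0, 0, -0.06, 0, 0, 0],
    [0, 0, 0, 0, 0, 0.0283],
    [-0.017, -0.08, 0, 0, 0, 0],
    [-0.017, -0.12, 0, 0, 0, 0],
    [-0.017, -0.12, 0, 0, 0, 0]
  ]
}}

```text
time: 21.35
position: [637.3, -124.5, 218.1]
tool_rot: [0.999, -0.041, -0.001, -0.0]
ft_force: [1.3, 0.8, -0.3]
finger_gap: 0.227
finger_force: 48.6
```

Request:
{"name": "arm_command", "arguments": {
  "deltas": [
    [-0.017, -0.12, 0, 0, 0, 0],
    [-0.017, -0.12, 0, 0, 0, 0],
    [-0.017, -0.12, 0, 0, 0, 0],
    [-0.017, -0.12, 0, 0, 0, 0],
    [-0.017, -0.12, 0.08, 0, 0, 0],
    [0, -0.068, 0.08, 0, 0, 0],
    [0, 0, 0, 0, 0, 0],
    [0, 0, 0, 0, 0, 0]
  ]
}}

```text
time: 22.15
position: [628.1, 76.5, 170.3]
tool_rot: [0.999, -0.04, -0.001, 0.001]
ft_force: [-0.1, 0.0, 0.2]
finger_gap: 0.228
finger_force: 48.7
```

```bash
python3 - <<'E'
from h import *
im,K,T=shoot("wrist","w8");s=robot.get_state();print(s["position"],s["finger_gap"],s["time"])
t=R.from_quat(s["tool_rot"]).as_matrix();tip=s["position"]+t[:,2]*102;print("tip guess",tip,proj(tip,K,T))
shoot("scene","s8");shoot("side","d8")
cv2.imwrite("pics/w8c.png",cv2.resize(im[20:220,180:440],None,fx=3,fy=3,interpolation=2))
E
```

```text
[628.66910868  75.99594725 171.56574972] 0.2283557182048786 22.2
tip guess [628.71687811  75.92164366  69.56578797] [[312.31978977 198.98669868]]
```

View pics/w8c.png

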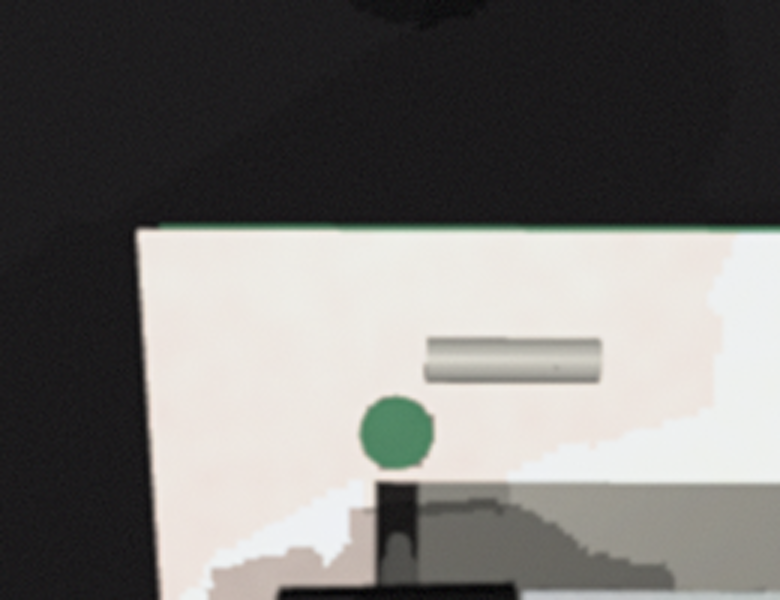

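The tip (crop 399,535) is over the groove (crop columns 377–418), about 0.4 mm off centre. The groove end is at crop row 483.

```bash
python3 - <<'E'
from h import *
im=cv2.imread("pics/w8.png");i=camera_info("wrist");K,T=np.array(i["mtx"]),np.array(i["cam_to_world"])
g=cv2.cvtColor(im,cv2.COLOR_BGR2GRAY).astype(float)
for v in(184,188,191): print(v,g[v,300:326].astype(int).tolist())
print(g[174:192,312].astype(int).tolist())
ex=np.array([.9968,-.0802]);ey=np.array([.0802,.9968])
e=onplane([[312.5,181],[305.3,186],[319.5,186]],50,K,T)[:,:2];print(e,e@ex,e@ey)
b=[x for x in blobs(im,(60,100,50),(95,255,255),100)];print([(x[0],x[1],onplane(x[1],50,K,T)[0,:2]) for x in b])
s=robot.get_state();print("tip in ex,ey",s["position"][:2]@ex,s["position"][:2]@ey)
a=cv2.imread("pics/s8.png");d=cv2.imread("pics/d8.png")
cv2.imwrite("pics/sd8.png",np.hstack([cv2.resize(a[140:260,300:400],None,fx=4,fy=4,interpolation=2),cv2.resize(d[130:250,320:415],None,fx=4,fy=4,interpolation=2)]))
E
```

```text
184 [239, 235, 234, 233, 202, 124, 51, 28, 32, 31, 35, 30, 34, 33, 31, 33, 31, 31, 53, 95, 124, 135, 133, 134, 134, 134]
188 [233, 228, 227, 220, 187, 115, 47, 24, 26, 22, 26, 26, 23, 26, 25, 22, 20, 25, 37, 70, 90, 96, 85, 80, 80, 78]
191 [186, 178, 172, 170, 151, 96, 39, 23, 24, 27, 25, 23, 28, 26, 24, 25, 26, 24, 40, 62, 81, 90, 86, 87, 88, 87]
[113, 123, 171, 224, 234, 225, 163, 85, 36, 28, 34, 31, 31, 28, 23, 26, 26, 28]
[[639.04477161  74.30997741]
 [635.34353802  80.50506329]
 [634.42223498  68.94202621]] [631.04016815 626.85393263 626.86293333] [125.32357616 131.20199883 119.60207497]
[(np.int32(789), array([ 8.3, 94. ]), array([724.73098728, 298.98796644])), (np.int32(359), array([311.8, 163.8]), array([653.16817979,  73.74776463]))]
tip in ex,ey 620.9541029636798 125.8716286119114
```

View pics/sd8.png

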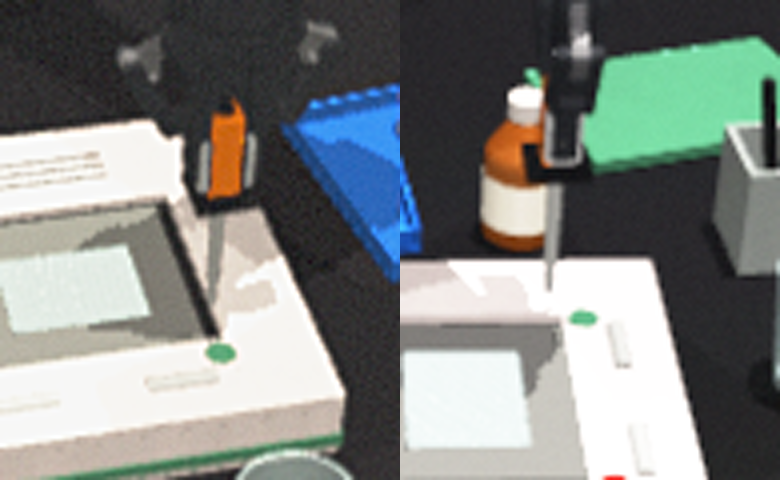

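The scene and side views show the wand held straight, with its tip above the groove just short of the green dot. Now I'll lower it in with a 0.6 mm lateral correction and feel for the floor.

Request:
{"name": "arm_command", "arguments": {
  "deltas": [
    [0, -0.002, 0.03, 0, 0, 0],
    [0, 0, 0.025, 0, 0, 0],
    [0, 0, 0.015, 0, 0, 0],
    [0, 0, 0, 0, 0, 0],
    [0, 0, 0, 0, 0, 0],
    [0, 0, 0, 0, 0, 0]
  ]
}}

```text
time: 22.9
position: [628.7, 77.1, 150.4]
tool_rot: [0.999, -0.04, 0.0, 0.0]
ft_force: [0.6, -0.5, -0.5]
finger_gap: 0.229
finger_force: 48.7
```

Request:
{"name": "arm_command", "arguments": {
  "deltas": [
    [0, 0, 0.005, 0, 0, 0],
    [0, 0, 0.003, 0, 0, 0],
    [0, 0, 0, 0, 0, 0]
  ]
}}

```text
time: 23.2
position: [628.4, 77.2, 147.4]
tool_rot: [0.999, -0.04, -0.0, 0.0]
ft_force: [0.1, 0.5, -1.6]
finger_gap: 0.227
finger_force: 48.7
```

```bash
python3 - <<'E'
from h import *
f=[];p=[]
for k in range(5):
    im,K,T=shoot("scene","s9");s=robot.get_state();f.append(s["ft_force"]);p.append(s["position"])
f=np.array(f);p=np.array(p);print(p.mean(0),p.std(0),f.mean(0),f.std(0))
d=shoot("side","d9")[0];a=im
cv2.imwrite("pics/sd9.png",np.hstack([cv2.resize(a[150:250,310:390],None,fx=5,fy=5,interpolation=2),cv2.resize(d[150:250,325:395],None,fx=5,fy=5,interpolation=2)]))
E
```

```text
[628.4899799   77.13733288 147.62134694] [0.03074056 0.01154155 0.06476549] [ 0.27660457 -0.01502201 -0.73031054] [0.53920693 0.65834076 0.36513864]
```

Request:
{"name": "arm_command", "arguments": {
  "deltas": [
    [0, 0, 0.005, 0, 0, 0],
    [0, 0, 0, 0, 0, 0],
    [0, 0, 0, 0, 0, 0],
    [0, 0, 0, 0, 0, 0]
  ]
}}

```text
time: 23.9
position: [628.5, 77.1, 146.1]
tool_rot: [0.999, -0.04, 0.0, 0.0]
ft_force: [0.7, -0.2, -1.0]
finger_gap: 0.227
finger_force: 48.7
```

Request:
{"name": "arm_command", "arguments": {
  "deltas": [
    [0, 0, 0.004, 0, 0, 0],
    [0, 0, 0, 0, 0, 0],
    [0, 0, 0, 0, 0, 0],
    [0, 0, 0, 0, 0, 0]
  ]
}}

```text
time: 24.3
position: [628.5, 77.1, 144.9]
tool_rot: [0.999, -0.04, 0.0, 0.0]
ft_force: [0.1, 0.7, -0.9]
finger_gap: 0.227
finger_force: 48.7
```

Request:
{"name": "arm_command", "arguments": {
  "deltas": [
    [0, 0, 0.003, 0, 0, 0],
    [0, 0, 0, 0, 0, 0],
    [0, 0, 0, 0, 0, 0],
    [0, 0, 0, 0, 0, 0]
  ]
}}

```text
time: 24.7
position: [628.5, 77.1, 144.0]
tool_rot: [0.999, -0.04, 0.0, 0.0]
ft_force: [-0.3, -0.3, -1.0]
finger_gap: 0.231
finger_force: 48.7
```

Request:
{"name": "arm_command", "arguments": {
  "deltas": [
    [0, 0, 0.003, 0, 0, 0],
    [0, 0, 0, 0, 0, 0],
    [0, 0, 0, 0, 0, 0],
    [0, 0, 0, 0, 0, 0]
  ]
}}

```text
time: 25.1
position: [628.5, 77.1, 143.2]
tool_rot: [0.999, -0.04, 0.0, 0.0]
ft_force: [0.7, -0.5, -1.2]
finger_gap: 0.227
finger_force: 48.7
```

Request:
{"name": "arm_command", "arguments": {
  "deltas": [
    [0, 0, 0.003, 0, 0, 0],
    [0, 0, 0, 0, 0, 0],
    [0, 0, 0, 0, 0, 0],
    [0, 0, 0, 0, 0, 0]
  ]
}}

```text
time: 25.5
position: [628.7, 77.1, 142.7]
tool_rot: [0.999, -0.04, 0.0, 0.0]
ft_force: [-0.9, 0.1, 3.2]
finger_gap: 0.228
finger_force: 49.0
```

```bash
python3 - <<'E'
from h import *
f=[];p=[]
for k in range(3):
    im,K,T=shoot("scene","s9");s=robot.get_state();f.append(s["ft_force"]);p.append(s["position"])
print(np.mean(p,0),np.mean(f,0),s["moment"])
d=shoot("side","d9")[0]
cv2.imwrite("pics/sd9.png",np.hstack([cv2.resize(im[150:250,310:390],None,fx=5,fy=5,interpolation=2),cv2.resize(d[150:250,325:395],None,fx=5,fy=5,interpolation=2)]))
E
```

```text
[628.67479178  77.08147676 142.71289091] [-0.40587565  0.13947451  2.83443797] [ 0.00030968  0.23374138 -0.00590215]
```

View pics/sd9.png

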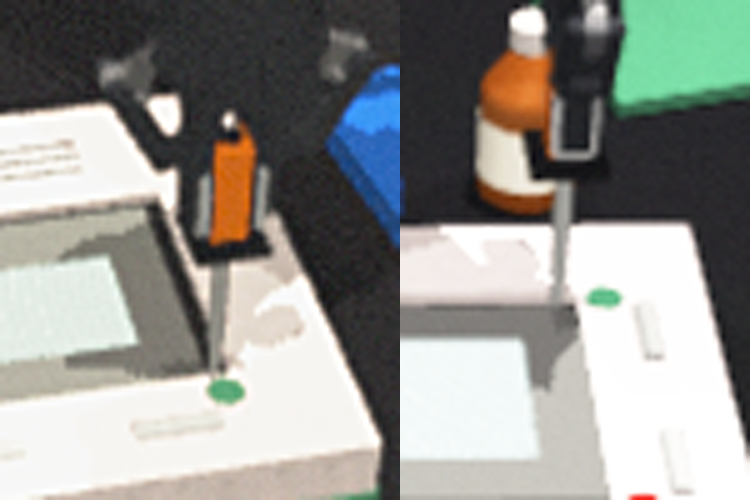

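Contact at TCP z 142.8 is the groove floor; the tip is in the groove by the green dot. I'll raise it 2 mm and trace at 3 mm per row.

Request:
{"name": "arm_command", "arguments": {
  "deltas": [
    [0, 0, -0.0075, 0, 0, 0],
    [0, 0.001, 0, 0, 0, 0],
    [0, 0, 0, 0, 0, 0],
    [-0.01, 0, 0, 0, 0, 0],
    [-0.01, 0, 0, 0, 0, 0],
    [-0.01, 0, 0, 0, 0, 0],
    [-0.01, 0, 0, 0, 0, 0],
    [-0.01, 0, 0, 0, 0, 0]
  ]
}}

```text
time: 26.5
position: [613.2, 78.1, 144.5]
tool_rot: [0.999, -0.04, 0.0, 0.0]
ft_force: [0.1, 1.0, 0.3]
finger_gap: 0.228
finger_force: 48.8
```

Request:
{"name": "arm_command", "arguments": {
  "deltas": [
    [-0.01, 0, 0, 0, 0, 0],
    [-0.01, 0, 0, 0, 0, 0],
    [-0.01, 0, 0, 0, 0, 0],
    [-0.01, 0, 0, 0, 0, 0],
    [-0.01, 0, 0, 0, 0, 0],
    [-0.01, 0, 0, 0, 0, 0],
    [-0.01, 0, 0, 0, 0, 0],
    [-0.01, 0, 0, 0, 0, 0]
  ]
}}

```text
time: 27.3
position: [589.4, 80.0, 144.5]
tool_rot: [0.999, -0.04, 0.0, 0.0]
ft_force: [-0.3, -0.5, -1.6]
finger_gap: 0.232
finger_force: 48.8
```

```bash
python3 - <<'E'
from h import *
im,K,T=shoot("wrist","w10");s=robot.get_state();P=s["position"]
ex=np.array([.9968,-.0802]);ey=np.array([.0802,.9968]);print(P,P[:2]@ex,P[:2]@ey,s["ft_force"])
g=cv2.cvtColor(im,cv2.COLOR_BGR2GRAY).astype(float)
for v in range(150,200,4):
    r=g[v,290:336];k=int(r.argmin());a=np.where(r<55)[0]+290
    if len(a): 
        c=onplane([[a.min()-.5,v],[a.max()+.5,v]],50,K,T)[:,:2];print(v,a.min(),a.max(),(c@ex).round(1),(c@ey).round(1))
cv2.imwrite("pics/w10c.png",cv2.resize(im[130:220,260:380],None,fx=5,fy=5,interpolation=2))
E
```

```text
[589.09114313  80.02654331 144.54941339] 580.7879226991449 127.01556805415126 [ 0.22923939  0.04099877 -0.33972679]
150 306 319 [619.8 619.8] [131.4 121.5]
154 306 319 [617. 617.] [131.4 121.5]
158 306 319 [614.1 614.1] [131.5 121.5]
162 306 319 [611.2 611.2] [131.5 121.4]
166 306 319 [608.3 608.3] [131.5 121.4]
170 306 319 [605.4 605.4] [131.5 121.4]
174 306 319 [602.5 602.5] [131.5 121.4]
178 306 319 [599.5 599.5] [131.5 121.4]
182 306 319 [596.5 596.5] [131.5 121.3]
186 306 319 [593.5 593.6] [131.5 121.3]
190 306 319 [590.5 590.5] [131.5 121.3]
194 305 320 [587.5 587.5] [132.3 120.5]
198 305 319 [584.4 584.4] [132.3 121.2]
```

View pics/w10c.png

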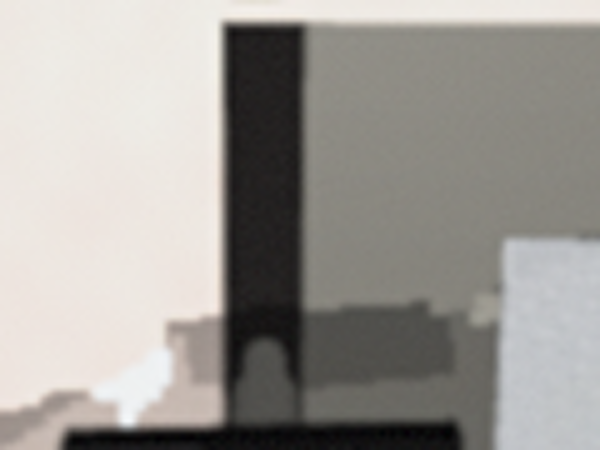

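The groove lies along the image columns and the tip (crop 265) is centred in it (225–304). Continuing to the left corner.

Request:
{"name": "arm_command", "arguments": {
  "deltas": [
    [-0.01, 0, 0, 0, 0, 0],
    [-0.01, 0, 0, 0, 0, 0],
    [-0.01, 0, 0, 0, 0, 0],
    [-0.01, 0, 0, 0, 0, 0],
    [-0.01, 0, 0, 0, 0, 0],
    [-0.01, 0, 0, 0, 0, 0],
    [-0.01, 0, 0, 0, 0, 0],
    [-0.01, 0, 0, 0, 0, 0]
  ]
}}

```text
time: 28.15
position: [565.4, 81.9, 144.5]
tool_rot: [0.999, -0.04, 0.0, 0.0]
ft_force: [-0.4, -0.2, -1.6]
finger_gap: 0.227
finger_force: 48.8
```

Request:
{"name": "arm_command", "arguments": {
  "deltas": [
    [-0.01, 0, 0, 0, 0, 0],
    [-0.01, 0, 0, 0, 0, 0],
    [-0.01, 0, 0, 0, 0, 0],
    [-0.01, 0, 0, 0, 0, 0],
    [-0.01, 0, 0, 0, 0, 0],
    [-0.01, 0, 0, 0, 0, 0],
    [-0.01, 0, 0, 0, 0, 0],
    [-0.01, 0, 0, 0, 0, 0]
  ]
}}

```text
time: 28.95
position: [541.5, 83.8, 144.5]
tool_rot: [0.999, -0.04, 0.0, 0.0]
ft_force: [-0.3, -0.7, -0.4]
finger_gap: 0.231
finger_force: 48.8
```

Request:
{"name": "arm_command", "arguments": {
  "deltas": [
    [-0.01, 0, 0, 0, 0, 0],
    [-0.01, 0, 0, 0, 0, 0],
    [-0.01, 0, 0, 0, 0, 0],
    [-0.01, 0, 0, 0, 0, 0],
    [-0.01, 0, 0, 0, 0, 0],
    [-0.01, 0, 0, 0, 0, 0],
    [-0.01, 0, 0, 0, 0, 0],
    [-0.01, 0, 0, 0, 0, 0]
  ]
}}

```text
time: 29.75
position: [517.6, 85.7, 144.5]
tool_rot: [0.999, -0.04, -0.0, 0.0]
ft_force: [-0.3, -0.0, -1.3]
finger_gap: 0.228
finger_force: 48.8
```

```bash
python3 - <<'E'
from h import *
im,K,T=shoot("wrist","w11");s=robot.get_state();P=s["position"]
ex=np.array([.9968,-.0802]);ey=np.array([.0802,.9968]);print(P,P[:2]@ex,P[:2]@ey,s["ft_force"])
g=cv2.cvtColor(im,cv2.COLOR_BGR2GRAY)
# near groove right of the collar: dark rows at several columns
for u in range(350,430,10):
    col=g[170:290,u].astype(int);a=np.where(col<55)[0]+170
    if len(a): print(u,a.min(),a.max(),len(a))
cv2.imwrite("pics/w11c.png",cv2.resize(im[60:260,220:480],None,fx=3,fy=3,interpolation=2))
E
```

```text
[517.34080392  85.78940972 144.51656775] 508.80500268349715 127.00561608584997 [-0.25045517 -0.21880391 -1.57208244]
350 214 289 38
360 227 289 48
370 227 289 32
380 227 289 19
390 227 236 10
400 227 236 10
410 227 289 11
420 227 289 13
```

View pics/w11c.png

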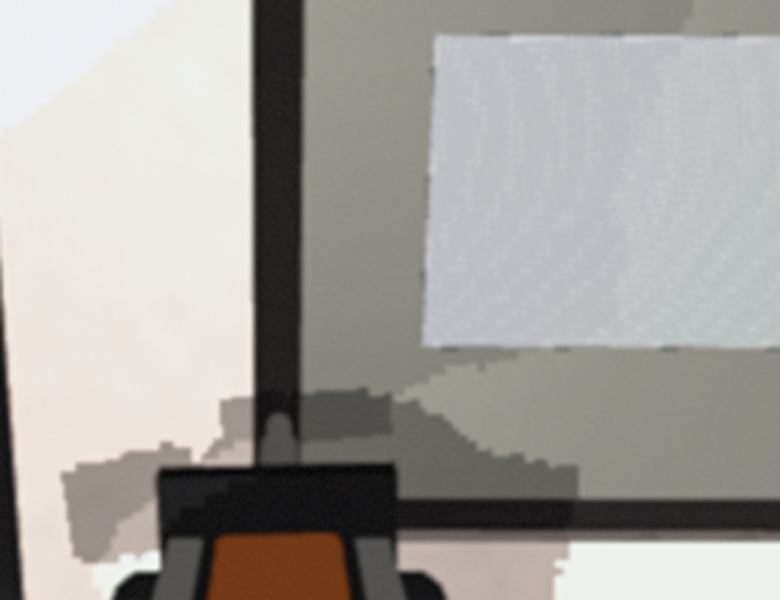

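```bash
python3 - <<'E'
from h import *
im=cv2.imread("pics/w11.png");i=camera_info("wrist");K,T=np.array(i["mtx"]),np.array(i["cam_to_world"])
ex=np.array([.9968,-.0802]);g=cv2.cvtColor(im,cv2.COLOR_BGR2GRAY)
print(g[222:246,372].tolist(),g[222:246,400].tolist(),g[222:246,440].tolist())
q=np.array([[400,r] for r in (226.5,236.5,239.5,240)]);print((onplane(q,50,K,T)[:,:2]@ex).round(1))
# visual tip top: tip hemisphere top row ~ crop 412 -> check predicted tip
s=robot.get_state();P=s["position"];print(proj([P-[0,0,100.8]],K,T),[proj([P-[0,0,100.8]+[3*ex[0],3*ex[1],0]],K,T)])
E
```

```text
[101, 101, 101, 90, 58, 29, 24, 25, 25, 25, 26, 24, 26, 25, 58, 90, 98, 105, 135, 168, 179, 179, 179, 180] [97, 98, 97, 88, 59, 26, 25, 26, 24, 27, 28, 27, 22, 21, 48, 80, 96, 102, 129, 170, 183, 183, 181, 183] [141, 141, 142, 129, 91, 47, 34, 39, 38, 35, 37, 35, 34, 34, 58, 91, 103, 111, 165, 231, 241, 240, 239, 239]
[489.9 481.7 479.3 478.9]
[[311.73781126 200.01099279]] [array([[311.74288483, 196.20227448]])]
```

Request:
{"name": "arm_command", "arguments": {
  "deltas": [
    [-0.01, 0, 0, 0, 0, 0],
    [-0.01, 0, 0, 0, 0, 0],
    [-0.01, 0, 0, 0, 0, 0],
    [-0.01, 0, 0, 0, 0, 0],
    [-0.01, 0, 0, 0, 0, 0],
    [-0.01, 0, 0, 0, 0, 0],
    [-0.01, 0, 0, 0, 0, 0],
    [-0.0083, 0, 0, 0, 0, 0]
  ]
}}

```text
time: 30.6
position: [494.2, 87.6, 144.5]
tool_rot: [0.999, -0.04, 0.0, 0.0]
ft_force: [-0.3, 0.4, -1.2]
finger_gap: 0.228
finger_force: 48.8
```

Request:
{"name": "arm_command", "arguments": {
  "deltas": [
    [0, 0, 0, 0, 0, 0],
    [0, 0.01, 0, 0, 0, 0],
    [0, 0.01, 0, 0, 0, 0],
    [0, 0.01, 0, 0, 0, 0],
    [0, 0.01, 0, 0, 0, 0],
    [0, 0.01, 0, 0, 0, 0],
    [0, 0.01, 0, 0, 0, 0],
    [0, 0.01, 0, 0, 0, 0]
  ]
}}

```text
time: 31.4
position: [492.7, 66.4, 144.5]
tool_rot: [0.999, -0.04, 0.0, 0.0]
ft_force: [-0.6, -0.3, -1.5]
finger_gap: 0.229
finger_force: 48.8
```

```bash
python3 - <<'E'
from h import *
im,K,T=shoot("wrist","w12");s=robot.get_state();P=s["position"]
ex=np.array([.9968,-.0802]);ey=np.array([.0802,.9968]);print(P,P[:2]@ex,P[:2]@ey,s["ft_force"])
g=cv2.cvtColor(im,cv2.COLOR_BGR2GRAY)
for u in (360,380,400,420): print(u,g[190:216,u].tolist())
print(proj([P-[0,0,100.8]],K,T))
cv2.imwrite("pics/w12c.png",cv2.resize(im[130:240,260:400],None,fx=5,fy=5,interpolation=2))
E
```

```text
[492.67502851  66.08115868 144.4897447 ] 485.798759492759 105.38223626094859 [-0.53208193 -0.50980879 -0.30120447]
360 [154, 152, 155, 153, 145, 131, 87, 39, 24, 25, 24, 25, 27, 25, 25, 26, 26, 26, 56, 90, 101, 127, 168, 183, 183, 183]
380 [152, 153, 153, 153, 151, 142, 104, 61, 37, 38, 39, 39, 37, 40, 39, 37, 37, 37, 60, 91, 101, 129, 170, 184, 184, 183]
400 [148, 149, 148, 148, 149, 138, 104, 60, 39, 36, 38, 38, 40, 37, 38, 35, 33, 36, 64, 96, 113, 165, 232, 235, 205, 178]
420 [146, 146, 146, 147, 147, 136, 101, 60, 34, 36, 36, 40, 38, 36, 36, 37, 35, 35, 65, 99, 114, 169, 232, 241, 239, 239]
[[312.12621562 200.05562735]]
```

View pics/w12c.png

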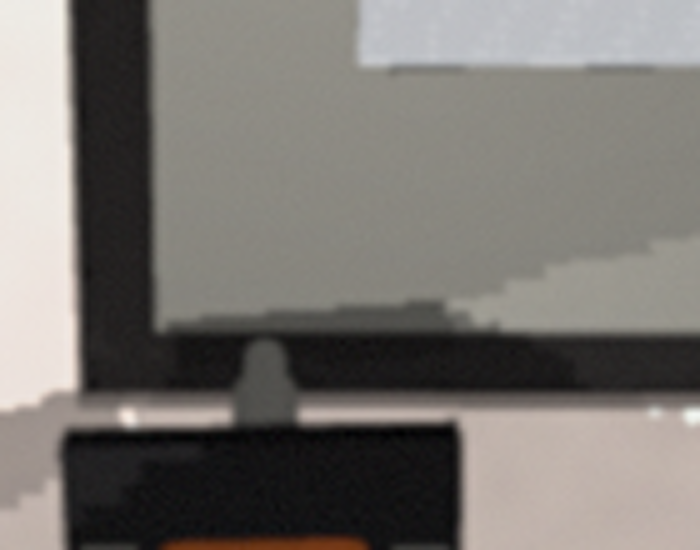

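```bash
python3 - <<'E'
from h import *
i=camera_info("wrist");K,T=np.array(i["mtx"]),np.array(i["cam_to_world"]);ex=np.array([.9968,-.0802])
print(onplane([[400,196.3],[400,211.2]],50,K,T)[:,:2]@ex, onplane([[313,197.6],[313,198]],44,K,T)[:,:2]@ex-3)
E
```

```text
[490.5748546  479.03102997] [484.80255493 484.48806446]
```

The tip sits at 484.6 against the groove centre at 484.8 in the same view, so it is centred. Continuing along the near side.

Request:
{"name": "arm_command", "arguments": {
  "deltas": [
    [0, 0.01, 0, 0, 0, 0],
    [0, 0.01, 0, 0, 0, 0],
    [0, 0.01, 0, 0, 0, 0],
    [0, 0.01, 0, 0, 0, 0],
    [0, 0.01, 0, 0, 0, 0],
    [0, 0.01, 0, 0, 0, 0],
    [0, 0.01, 0, 0, 0, 0],
    [0, 0.01, 0, 0, 0, 0]
  ]
}}

```text
time: 32.25
position: [490.8, 42.5, 144.4]
tool_rot: [0.999, -0.04, -0.0, 0.0]
ft_force: [-0.3, -0.2, -0.6]
finger_gap: 0.231
finger_force: 48.8
```

Request:
{"name": "arm_command", "arguments": {
  "deltas": [
    [0, 0.01, 0, 0, 0, 0],
    [0, 0.01, 0, 0, 0, 0],
    [0, 0.01, 0, 0, 0, 0],
    [0, 0.01, 0, 0, 0, 0],
    [0, 0.01, 0, 0, 0, 0],
    [0, 0.01, 0, 0, 0, 0],
    [0, 0.01, 0, 0, 0, 0],
    [0, 0.01, 0, 0, 0, 0]
  ]
}}

```text
time: 33.05
position: [488.9, 18.6, 144.5]
tool_rot: [0.999, -0.04, 0.0, 0.0]
ft_force: [-0.6, -0.1, -0.9]
finger_gap: 0.226
finger_force: 48.8
```

Request:
{"name": "arm_command", "arguments": {
  "deltas": [
    [0, 0.01, 0, 0, 0, 0],
    [0, 0.01, 0, 0, 0, 0],
    [0, 0.01, 0, 0, 0, 0],
    [0, 0.01, 0, 0, 0, 0],
    [0, 0.01, 0, 0, 0, 0],
    [0, 0.01, 0, 0, 0, 0],
    [0, 0.01, 0, 0, 0, 0],
    [0, 0.01, 0, 0, 0, 0]
  ]
}}

```text
time: 33.85
position: [486.9, -5.3, 144.5]
tool_rot: [0.999, -0.04, 0.0, 0.0]
ft_force: [-1.1, 0.1, -1.2]
finger_gap: 0.235
finger_force: 48.8
```

Request:
{"name": "arm_command", "arguments": {
  "deltas": [
    [0, 0.01, 0, 0, 0, 0],
    [0, 0.01, 0, 0, 0, 0],
    [0, 0.01, 0, 0, 0, 0],
    [0, 0.01, 0, 0, 0, 0],
    [0, 0.01, 0, 0, 0, 0],
    [0, 0.01, 0, 0, 0, 0],
    [0, 0.01, 0, 0, 0, 0],
    [0, 0.01, 0, 0, 0, 0]
  ]
}}

```text
time: 34.65
position: [485.0, -29.3, 144.5]
tool_rot: [0.999, -0.04, 0.0, 0.0]
ft_force: [0.8, -0.3, -1.0]
finger_gap: 0.224
finger_force: 48.8
```

```bash
python3 - <<'E'
from h import *
im,K,T=shoot("wrist","w13");s=robot.get_state();P=s["position"]
ex=np.array([.9968,-.0802]);ey=np.array([.0802,.9968]);print(P,P[:2]@ex,P[:2]@ey,s["ft_force"])
g=cv2.cvtColor(im,cv2.COLOR_BGR2GRAY)
for u in (290,350): print(u,g[190:216,u].tolist())
for v in (150,170,185): print(v,g[v,320:390].tolist())
E
```

```text
[484.96752238 -29.56664773 144.49650023] 485.78687145611246 9.422360834795397 [-0.18307721 -0.74893689 -0.91596395]
290 [158, 159, 158, 159, 160, 149, 111, 61, 39, 36, 35, 40, 36, 39, 36, 35, 34, 32, 60, 89, 100, 129, 173, 187, 170, 107]
350 [129, 115, 106, 104, 103, 100, 83, 49, 24, 23, 25, 24, 26, 24, 25, 28, 20, 23, 47, 77, 97, 121, 152, 148, 97, 44]
150 [141, 138, 139, 140, 139, 139, 140, 139, 138, 139, 139, 141, 140, 139, 140, 138, 139, 139, 139, 138, 138, 139, 139, 138, 138, 139, 139, 138, 138, 138, 139, 137, 138, 138, 139, 138, 139, 138, 139, 138, 137, 138, 140, 128, 87, 46, 31, 32, 34, 32, 35, 33, 35, 30, 33, 33, 33, 33, 50, 82, 144, 215, 235, 233, 233, 232, 233, 232, 232, 232]
170 [135, 136, 136, 136, 135, 136, 136, 137, 136, 137, 136, 135, 136, 134, 137, 134, 135, 135, 137, 135, 134, 137, 135, 135, 135, 136, 135, 134, 134, 134, 134, 135, 134, 136, 135, 134, 133, 134, 133, 134, 134, 134, 123, 87, 46, 30, 32, 35, 32, 36, 33, 36, 34, 33, 33, 31, 35, 52, 88, 150, 216, 232, 230, 229, 229, 229, 229, 229, 229, 229]
185 [133, 133, 134, 133, 134, 133, 133, 132, 133, 132, 133, 133, 133, 133, 132, 133, 133, 133, 133, 132, 131, 132, 131, 131, 131, 132, 131, 133, 131, 133, 132, 132, 132, 131, 133, 132, 132, 132, 132, 132, 133, 125, 99, 61, 38, 34, 37, 40, 36, 36, 35, 36, 37, 34, 36, 37, 51, 83, 154, 230, 242, 240, 239, 239, 239, 239, 239, 239, 239, 239]
```

```bash
python3 - <<'E'
from h import *
i=camera_info("wrist");K,T=np.array(i["mtx"]),np.array(i["cam_to_world"]);ey=np.array([.0802,.9968])
for u,v in((362.7,185),(378.1,185),(364.2,150),(380,150)): print(onplane([u,v],50,K,T)[:,:2]@ey)
E
```

```text
[-27.802347]
[-39.05102621]
[-27.77939929]
[-38.99116019]
```

Request:
{"name": "arm_command", "arguments": {
  "deltas": [
    [0, 0.01, 0, 0, 0, 0],
    [0, 0.01, 0, 0, 0, 0],
    [0, 0.01, 0, 0, 0, 0],
    [0, 0.01, 0, 0, 0, 0],
    [0, 0.01, 0, 0, 0, 0],
    [0, 0.01, 0, 0, 0, 0],
    [0, 0.01, 0, 0, 0, 0],
    [0, 0.01, 0, 0, 0, 0]
  ]
}}

```text
time: 35.5
position: [483.1, -53.2, 144.5]
tool_rot: [0.999, -0.04, -0.0, 0.0]
ft_force: [-0.0, -0.1, -0.6]
finger_gap: 0.233
finger_force: 48.8
```

Request:
{"name": "arm_command", "arguments": {
  "deltas": [
    [0, 0.01, 0, 0, 0, 0],
    [0, 0.01, 0, 0, 0, 0],
    [0, 0.01, 0, 0, 0, 0],
    [0, 0.01, 0, 0, 0, 0],
    [0, 0.01, 0, 0, 0, 0],
    [0, 0.0117, 0, 0, 0, 0],
    [0, 0, 0, 0, 0, 0]
  ]
}}

```text
time: 36.2
position: [481.6, -71.8, 144.5]
tool_rot: [0.999, -0.04, -0.0, 0.0]
ft_force: [0.4, 0.5, -1.1]
finger_gap: 0.232
finger_force: 48.8
```

Request:
{"name": "arm_command", "arguments": {
  "deltas": [
    [0.01, 0, 0, 0, 0, 0],
    [0.01, 0, 0, 0, 0, 0],
    [0.01, 0, 0, 0, 0, 0],
    [0.01, 0, 0, 0, 0, 0],
    [0.01, 0, 0, 0, 0, 0],
    [0.01, 0, 0, 0, 0, 0],
    [0.01, 0, 0, 0, 0, 0],
    [0.01, 0, 0, 0, 0, 0]
  ]
}}

```text
time: 37.0
position: [505.8, -73.3, 144.5]
tool_rot: [0.999, -0.04, -0.0, 0.0]
ft_force: [1.0, -0.8, -0.7]
finger_gap: 0.226
finger_force: 48.8
```

```bash
python3 - <<'E'
from h import *
im,K,T=shoot("wrist","w14");s=robot.get_state();P=s["position"]
ex=np.array([.9968,-.0802]);ey=np.array([.0802,.9968]);print(P,P[:2]@ex,P[:2]@ey,s["ft_force"])
g=cv2.cvtColor(im,cv2.COLOR_BGR2GRAY)
for v in (120,185,201): print(v,g[v,296:330].tolist())
E
```

```text
[506.05271895 -73.35233514 144.37297606] 510.3162075301181 -32.53217960802201 [ 0.33990557 -0.02928105 -0.2893291 ]
120 [147, 145, 145, 145, 146, 146, 147, 138, 106, 61, 36, 35, 35, 35, 33, 31, 34, 35, 36, 34, 36, 32, 31, 34, 69, 153, 227, 238, 237, 236, 235, 235, 235, 234]
185 [139, 133, 133, 133, 131, 134, 135, 129, 110, 69, 38, 32, 33, 33, 32, 32, 33, 35, 34, 32, 33, 31, 28, 44, 118, 196, 230, 234, 232, 232, 232, 232, 232, 231]
201 [101, 88, 80, 79, 80, 79, 80, 79, 69, 43, 21, 19, 40, 65, 77, 79, 78, 82, 81, 80, 67, 44, 20, 33, 84, 132, 149, 148, 148, 149, 147, 149, 146, 148]
```

Row 201 shows the tip centred at column 312.6 and the groove at 312.4. Continuing along the right side.

Request:
{"name": "arm_command", "arguments": {
  "deltas": [
    [0.01, 0, 0, 0, 0, 0],
    [0.01, 0, 0, 0, 0, 0],
    [0.01, 0, 0, 0, 0, 0],
    [0.01, 0, 0, 0, 0, 0],
    [0.01, 0, 0, 0, 0, 0],
    [0.01, 0, 0, 0, 0, 0],
    [0.01, 0, 0, 0, 0, 0],
    [0.01, 0, 0, 0, 0, 0]
  ]
}}

```text
time: 37.85
position: [529.7, -75.3, 144.4]
tool_rot: [0.999, -0.04, -0.0, 0.0]
ft_force: [1.1, 0.7, -0.1]
finger_gap: 0.23
finger_force: 48.8
```

Request:
{"name": "arm_command", "arguments": {
  "deltas": [
    [0.01, 0, 0, 0, 0, 0],
    [0.01, 0, 0, 0, 0, 0],
    [0.01, 0, 0, 0, 0, 0],
    [0.01, 0, 0, 0, 0, 0],
    [0.01, 0, 0, 0, 0, 0],
    [0.01, 0, 0, 0, 0, 0],
    [0.01, 0, 0, 0, 0, 0],
    [0.01, 0, 0, 0, 0, 0]
  ]
}}

```text
time: 38.65
position: [553.6, -77.2, 144.4]
tool_rot: [0.999, -0.04, -0.0, 0.0]
ft_force: [0.3, 0.4, -1.4]
finger_gap: 0.23
finger_force: 48.8
```

Request:
{"name": "arm_command", "arguments": {
  "deltas": [
    [0.01, 0, 0, 0, 0, 0],
    [0.01, 0, 0, 0, 0, 0],
    [0.01, 0, 0, 0, 0, 0],
    [0.01, 0, 0, 0, 0, 0],
    [0.01, 0, 0, 0, 0, 0],
    [0.01, 0, 0, 0, 0, 0],
    [0.01, 0, 0, 0, 0, 0],
    [0.01, 0, 0, 0, 0, 0]
  ]
}}

```text
time: 39.45
position: [577.6, -79.1, 144.5]
tool_rot: [0.999, -0.04, 0.0, 0.0]
ft_force: [-0.9, -0.0, -0.6]
finger_gap: 0.233
finger_force: 48.8
```

Request:
{"name": "arm_command", "arguments": {
  "deltas": [
    [0.01, 0, 0, 0, 0, 0],
    [0.01, 0, 0, 0, 0, 0],
    [0.01, 0, 0, 0, 0, 0],
    [0.01, 0, 0, 0, 0, 0],
    [0.01, 0, 0, 0, 0, 0],
    [0.01, 0, 0, 0, 0, 0],
    [0.01, 0, 0, 0, 0, 0],
    [0.01, 0, 0, 0, 0, 0]
  ]
}}

```text
time: 40.25
position: [601.5, -81.0, 144.4]
tool_rot: [0.999, -0.04, -0.0, 0.0]
ft_force: [-0.2, -0.2, -0.8]
finger_gap: 0.229
finger_force: 48.8
```

```bash
python3 - <<'E'
from h import *
im,K,T=shoot("wrist","w15");s=robot.get_state();P=s["position"]
ex=np.array([.9968,-.0802]);ey=np.array([.0802,.9968]);print(P,P[:2]@ex,P[:2]@ey,s["ft_force"])
g=cv2.cvtColor(im,cv2.COLOR_BGR2GRAY)
for v in (185,201): print(v,g[v,296:330].tolist())
c=g[160:206,312].astype(int);print(c.tolist())
for v in range(160,190): 
    if abs(onplane([312,v],50,K,T)[0,:2]@ex-631)<1.5: print(v,onplane([312,v],50,K,T)[0,:2]@ex)
E
```

```text
[601.73864748 -81.04425387 144.3812977 ] 606.3128329668741 -32.525472728156224 [-0.04662491 -0.01525319 -0.38415381]
185 [146, 137, 138, 138, 137, 138, 140, 139, 127, 85, 40, 31, 32, 34, 34, 34, 33, 33, 34, 34, 35, 35, 30, 39, 91, 171, 230, 237, 236, 236, 235, 235, 235, 235]
201 [104, 90, 82, 82, 82, 83, 81, 85, 75, 51, 27, 22, 43, 67, 81, 82, 83, 82, 83, 82, 71, 44, 21, 31, 76, 127, 151, 155, 155, 155, 155, 155, 155, 156]
[86, 86, 85, 83, 84, 106, 141, 187, 231, 227, 152, 68, 30, 30, 32, 33, 33, 36, 34, 36, 34, 36, 37, 32, 37, 33, 35, 34, 36, 33, 26, 23, 19, 22, 20, 18, 24, 50, 75, 84, 83, 83, 82, 83, 82, 83]
168 631.8848431317939
169 631.1547987811165
170 630.4235451956603
171 629.6910793684964
```

Request:
{"name": "arm_command", "arguments": {
  "deltas": [
    [0.01, 0, 0, 0, 0, 0],
    [0.01, 0, 0, 0, 0, 0],
    [0.01, 0, 0, 0, 0, 0],
    [0.01, 0, 0, 0, 0, 0],
    [0.01, 0, 0, 0, 0, 0],
    [0, 0, 0, 0, 0, 0],
    [0, 0, 0, 0, 0, 0],
    [0, 0, 0, 0, 0, 0]
  ]
}}

```text
time: 41.1
position: [616.1, -82.2, 144.5]
tool_rot: [0.999, -0.04, 0.0, 0.0]
ft_force: [-0.3, -0.2, -0.4]
finger_gap: 0.231
finger_force: 48.8
```

Request:
{"name": "arm_command", "arguments": {
  "deltas": [
    [0, 0, -0.02, 0, 0, 0],
    [0, 0, -0.06, 0, 0, 0],
    [0, 0, -0.09, 0, 0, 0],
    [0, 0, -0.09, 0, 0, 0],
    [0, 0, 0, 0, 0, -0.0283],
    [0, 0, 0, 0, 0, 0],
    [0, 0, 0, 0, 0, 0]
  ]
}}

```text
time: 41.8
position: [615.9, -82.1, 222.0]
tool_rot: [1.0, 0.003, -0.0, -0.0]
ft_force: [0.9, 0.1, -1.3]
finger_gap: 0.229
finger_force: 48.6
```

```bash
python3 - <<'E'
from h import *
print(robot.get_state()["position"]);go([645.5,-222.2,222],0.5)
E
```

```text
[615.91148823 -82.09158803 222.0195212 ]
d mm [ 28.7 140.3  -0. ] units [ 9.550e-02  4.677e-01 -1.000e-04] rot deg [-0.01  0.05 -0.12] units [-0.      0.0003 -0.0007]
```

Request:
{"name": "arm_command", "arguments": {
  "deltas": [
    [0.0191, 0.0935, 0, 0, 0, 0],
    [0.0191, 0.0935, 0, 0, 0, 0],
    [0.0191, 0.0935, 0, 0, 0, 0],
    [0.0191, 0.0935, 0, 0, 0, 0],
    [0.0191, 0.0937, 0, 0, 0, 0],
    [0, 0, 0, 0, 0, 0],
    [0, 0, 0, 0, 0, 0],
    [0, 0, 0, 0, 0, 0]
  ]
}}

```text
time: 42.6
position: [645.9, -221.7, 221.9]
tool_rot: [1.0, 0.004, -0.0, -0.0]
ft_force: [1.3, 0.9, -0.3]
finger_gap: 0.229
finger_force: 48.9
```

Request:
{"name": "arm_command", "arguments": {
  "deltas": [
    [0, 0, 0.02, 0, 0, 0],
    [0, 0, 0.04, 0, 0, 0],
    [0, 0, 0.06, 0, 0, 0],
    [0, 0, 0.06, 0, 0, 0],
    [0, 0, 0, 0, 0, 0],
    [0, 0, 0, 0, 0, 0]
  ]
}}

```text
time: 43.2
position: [645.8, -222.0, 168.1]
tool_rot: [1.0, 0.005, -0.001, 0.0]
ft_force: [-0.6, 0.7, -0.9]
finger_gap: 0.224
finger_force: 48.8
```

Tip is down inside the well with no contact. Lowering the rest of the way.

Request:
{"name": "arm_command", "arguments": {
  "deltas": [
    [0, 0, 0.06, 0, 0, 0],
    [0, 0, 0.06, 0, 0, 0],
    [0, 0, 0.04, 0, 0, 0],
    [0, 0, 0.015, 0, 0, 0],
    [0, 0, 0.008, 0, 0, 0],
    [0, 0, 0, 0, 0, 0],
    [0, 0, 0, 0, 0, 0]
  ]
}}

```text
time: 43.9
position: [646.5, -222.4, 114.7]
tool_rot: [1.0, 0.004, 0.001, 0.0]
ft_force: [-0.2, -0.5, -1.3]
finger_gap: 0.233
finger_force: 48.8
```

Request:
{"name": "arm_command", "arguments": {
  "deltas": [
    [0, 0, 0.003, 0, 0, 0],
    [0, 0, 0, 0, 0, 0],
    [0, 0, 0, 0, 0, 0]
  ]
}}

```text
time: 44.2
position: [646.1, -222.3, 112.9]
tool_rot: [1.0, 0.004, 0.0, 0.0]
ft_force: [-0.5, 0.1, -0.7]
finger_gap: 0.232
finger_force: 48.8
```

Request:
{"name": "arm_command", "arguments": {
  "deltas": [
    [0, 0, 0.004, 0, 0, 0],
    [0, 0, 0, 0, 0, 0],
    [0, 0, 0, 0, 0, 0]
  ]
}}

```text
time: 44.5
position: [646.0, -222.3, 111.4]
tool_rot: [1.0, 0.004, -0.0, 0.0]
ft_force: [0.1, 1.3, -1.4]
finger_gap: 0.228
finger_force: 49.0
```

Request:
{"name": "arm_command", "arguments": {
  "deltas": [
    [0, 0, 0.003, 0, 0, 0],
    [0, 0, 0, 0, 0, 0],
    [0, 0, 0, 0, 0, 0]
  ]
}}

```text
time: 44.8
position: [646.2, -222.3, 111.3]
tool_rot: [1.0, 0.004, 0.0, 0.0]
ft_force: [-1.1, 0.5, 2.6]
finger_gap: 0.23
finger_force: 49.2
```

The collar is on the rim. Releasing.

Request:
{"name": "arm_command", "arguments": {
  "deltas": [
    [0, 0, 0, 0, 0, 0],
    [0, 0, 0, 0, 0, 0],
    [0, 0, 0, 0, 0, 0],
    [0, 0, 0, 0, 0, 0],
    [0, 0, 0, 0, 0, 0],
    [0, 0, -0.05, 0, 0, 0],
    [0, 0, -0.1, 0, 0, 0],
    [0, 0, -0.15, 0, 0, 0]
  ],
  "grip": 1
}}

```text
time: 45.6
position: [645.0, -222.0, 199.7]
tool_rot: [1.0, 0.004, -0.002, -0.0]
ft_force: [0.8, -0.2, 0.2]
finger_gap: 1.005
finger_force: 0.0
```

Request:
{"name": "arm_command", "arguments": {
  "deltas": [
    [0, 0, -0.15, 0, 0, 0],
    [-0.1, 0, -0.1, 0, 0, 0],
    [-0.1, 0, 0, 0, 0, 0],
    [0, 0, 0, 0, 0, 0],
    [0, 0, 0, 0, 0, 0]
  ]
}}

```text
time: 46.1
position: [585.8, -222.9, 277.3]
tool_rot: [1.0, 0.004, 0.001, 0.0]
ft_force: [-0.3, 0.3, -1.2]
finger_gap: 1.005
finger_force: 0.0
```

```bash
python3 - <<'E'
from h import *
im,K,T=shoot("wrist","w16");a,KS,TS=shoot("scene","s16");d,_,_=shoot("side","d16")
for n,i in(("s",a),("d",d)): print(n,[(int(x[0]),x[1].tolist()) for c in (((0,120,80),(6,255,255)),((22,120,90),(34,255,255))) for x in blobs(i,*c,60)])
cv2.imwrite("pics/sd16.png",np.hstack([cv2.resize(a[150:290,160:290],None,fx=3,fy=3,interpolation=2),cv2.resize(d[230:370,330:430],None,fx=3,fy=3,interpolation=2)]))
b=max(blobs(im,(8,150,150),(20,255,255),60),key=lambda b:b[0]);print(b[1],onplane(b[1],154,K,T))
print(robot.get_state()["position"]);go([383.5,-293,200],-30)
E
```

```text
s [(123, [194.7, 177.5]), (190, [279.6, 271.9]), (158, [407.6, 164.2]), (147, [408.3, 184.3])]
d [(201, [465.7, 235.5]), (83, [264.1, 299.5]), (265, [256.6, 319.1]), (164, [269.4, 167.0]), (151, [301.0, 172.9]), (94, [304.8, 337.9]), (117, [299.4, 369.9])]
[312.5 117.9] [[ 645.81061703 -222.95414144  154.        ]]
[ 586.44594431 -222.66248877  275.12287736]
d mm [-203.5   68.5   75.3] units [-0.6783  0.2285  0.251 ] rot deg [1.000e-02 5.000e-02 3.051e+01] units [1.000e-04 3.000e-04 1.695e-01]
```

View pics/sd16.png

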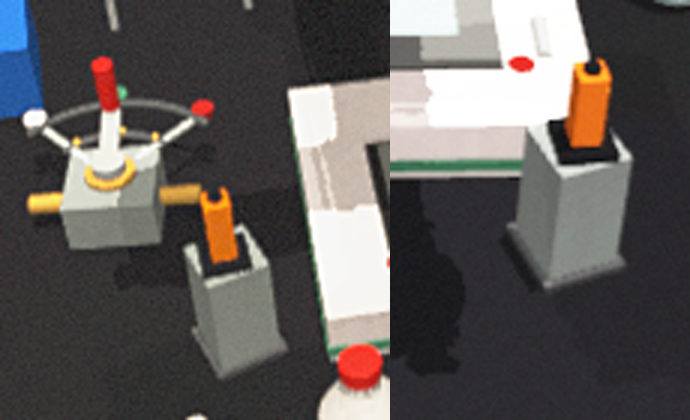

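The wand stands upright in its stand and the lever is at green. One jar has moved since it was placed (scene 397,168 → 408,164). I've also gone past the 14-picture limit: that was the 16th. I'll use numbers only from here and work out where the jar is.

```bash
python3 - <<'E'
from h import *
def info(n):
    i=camera_info(n);return np.array(i["mtx"]),np.array(i["cam_to_world"])
S,D=info("scene"),info("side")
for nm,a,b in(("A before",(397.1,168.3),(272.9,174.0)),("A now",(407.6,164.2),(269.4,167.0)),("B",(408.3,184.3),(301.0,172.9))): print(nm,tri([(a,*S),(b,*D)]))
for n,c,(x,y) in(("s16",S,(407,164)),("d16",D,(269,167))):
    im=cv2.imread(f"pics/{n}.png")
    for b in blobs(im,(22,120,90),(34,255,255),100):
        ys,xs=np.where(b[2]);print(n,b[0],b[1],"bbox",xs.min(),xs.max(),ys.min(),ys.max())
    m=max([q for q in blobs(im,(100,150,60),(118,255,255),800) if abs(q[1][0]-{"s16":404,"d16":289}[n])<25 and abs(q[1][1]-180)<15],key=lambda q:q[0])
    h=cv2.approxPolyDP(cv2.convexHull(np.argwhere(m[2])[:,::-1]),4,True)[:,0];print("tray rim",onplane(h,20,*c)[:,:2].round().tolist())
E
```

```text
A before (array([427.7, 292.5,  34.8]), [1.0, 1.0])
A now (array([418.8, 331.3,  35.9]), [1.2, 1.2])
B (array([507.9, 291.7,  34.2]), [0.9, 0.9])
s16 158 [407.6 164.2] bbox 400 415 158 170
s16 147 [408.3 184.3] bbox 401 416 179 190
tray rim [[580.0, 352.0], [587.0, 225.0], [379.0, 229.0], [374.0, 326.0], [423.0, 360.0]]
d16 164 [269.4 167. ] bbox 261 277 161 173
d16 151 [301.  172.9] bbox 294 308 167 178
d16 117 [299.4 369.9] bbox 295 303 362 378
tray rim [[568.0, 211.0], [382.0, 200.0], [377.0, 354.0], [563.0, 367.0]]
```

Request:
{"name": "arm_command", "arguments": {
  "deltas": [
    [-0.1357, 0.0457, 0, 0, 0, 0],
    [-0.1357, 0.0457, 0, 0, 0, 0],
    [-0.1357, 0.0457, 0, 0, 0, 0],
    [-0.1357, 0.0457, 0, 0, 0, 0],
    [-0.1357, 0.0457, 0, 0, 0, 0.0424],
    [0, 0, 0, 0, 0, 0.0424],
    [0, 0, 0.1, 0, 0, 0.0424],
    [0, 0, 0.15, 0, 0, 0.0424]
  ],
  "grip": 0.8
}}

```text
time: 47.05
position: [384.4, -294.0, 202.3]
tool_rot: [0.965, -0.262, 0.003, 0.001]
ft_force: [0.8, 0.7, 0.1]
finger_gap: 0.802
finger_force: 0.0
```

Request:
{"name": "arm_command", "arguments": {
  "deltas": [
    [0, 0, 0, 0, 0, 0],
    [0, 0, 0, 0, 0, 0],
    [0, 0, 0, 0, 0, 0]
  ]
}}

```text
time: 47.35
position: [384.2, -293.8, 203.6]
tool_rot: [0.966, -0.258, 0.002, 0.001]
ft_force: [-0.4, -0.6, 0.2]
finger_gap: 0.799
finger_force: 0.0
```

```bash
python3 - <<'E'
from h import *
im,K,T=shoot("wrist","w17");print([(int(x[0]),x[1],onplane(x[1],106,K,T)[0,:2].round(1)) for x in blobs(im,(0,120,80),(6,255,255),60)])
print(robot.get_state()["position"]);go([382.9,-292.3,75],-30)
E
```

```text
[(705, array([312.4, 200.3]), array([ 385.2, -294.4])), (394, array([228.9, 218.4]), array([ 404.4, -232.1]))]
[ 384.295299   -293.72205461  203.60252335]
d mm [ -2.4  -0.6 128.6] units [-0.0081 -0.0019  0.4286] rot deg [ 0.01 -0.23  0.09] units [ 0.     -0.0013  0.0005]
```

Request:
{"name": "arm_command", "arguments": {
  "deltas": [
    [-0.004, 0, 0.14, 0, 0, 0],
    [-0.004, -0.002, 0.13, 0, 0, 0],
    [0, 0, 0.11, 0, 0, 0],
    [0, 0, 0.048, 0, 0, 0],
    [0, 0, 0, 0, 0, 0],
    [0, 0, 0, 0, 0, 0]
  ]
}}

```text
time: 48.0
position: [382.6, -292.1, 74.7]
tool_rot: [0.966, -0.259, 0.001, 0.001]
ft_force: [0.3, 0.4, 0.2]
finger_gap: 0.801
finger_force: 0.0
```

Request:
{"name": "arm_command", "arguments": {
  "deltas": [
    [0, 0, 0, 0, 0, 0],
    [0, 0, 0, 0, 0, 0],
    [0, 0, 0, 0, 0, 0],
    [0, 0, 0, 0, 0, 0],
    [0, 0, 0, 0, 0, 0],
    [0, 0, 0, 0, 0, 0],
    [0, 0, 0, 0, 0, 0]
  ],
  "grip": 0,
  "newtons": 30
}}

```text
time: 48.7
position: [381.6, -291.6, 73.0]
tool_rot: [0.966, -0.259, 0.001, 0.0]
ft_force: [-0.7, 1.8, 5.2]
finger_gap: 0.2
finger_force: 29.8
```

Request:
{"name": "arm_command", "arguments": {
  "deltas": [
    [-0.0074, -0.02, 0, 0, 0, 0],
    [-0.0058, -0.0205, 0, 0, 0, 0],
    [-0.0041, -0.0209, 0, 0, 0, 0],
    [-0.0024, -0.0212, 0, 0, 0, 0],
    [-0.0007, -0.0213, 0, 0, 0, 0],
    [0.001, -0.0213, 0, 0, 0, 0],
    [0.0027, -0.0212, 0, 0, 0, 0],
    [0.0043, -0.0209, 0, 0, 0, 0]
  ]
}}

```text
time: 49.5
position: [401.8, -246.7, 72.5]
tool_rot: [0.966, -0.26, -0.001, 0.001]
ft_force: [-9.2, -7.2, 8.0]
finger_gap: 0.203
finger_force: 30.3
```

Request:
{"name": "arm_command", "arguments": {
  "deltas": [
    [0.006, -0.0205, 0, 0, 0, 0],
    [0.0076, -0.0199, 0, 0, 0, 0],
    [0, 0, 0, 0, 0, 0],
    [0, 0, 0, 0, 0, 0],
    [0, 0, 0, 0, 0, 0]
  ]
}}

```text
time: 50.0
position: [412.6, -237.7, 72.4]
tool_rot: [0.966, -0.259, -0.0, 0.0]
ft_force: [-3.1, 0.6, 5.4]
finger_gap: 0.202
finger_force: 30.1
```

Request:
{"name": "arm_command", "arguments": {
  "deltas": [
    [0, 0, 0, 0, 0, 0],
    [0, 0, 0, 0, 0, 0],
    [0, 0, 0, 0, 0, 0],
    [0, 0, 0, 0, 0, 0],
    [0, 0, -0.1, 0, 0, 0],
    [0, 0, -0.15, 0, 0, 0],
    [0, 0, -0.15, 0, 0, 0],
    [0, 0, 0, 0, 0, 0]
  ],
  "grip": 0.8
}}

```text
time: 50.8
position: [415.2, -238.9, 199.5]
tool_rot: [0.966, -0.259, 0.006, 0.001]
ft_force: [1.3, -0.2, 0.6]
finger_gap: 0.799
finger_force: 0.0
```

Request:
{"name": "arm_command", "arguments": {
  "deltas": [
    [0, 0, 0, 0, 0, 0],
    [0, 0, 0, 0, 0, 0]
  ]
}}

```text
time: 51.0
position: [412.4, -237.3, 190.8]
tool_rot: [0.966, -0.259, -0.001, -0.0]
ft_force: [-0.6, 0.4, -0.3]
finger_gap: 0.802
finger_force: 0.0
```

```bash
python3 - <<'E'
from h import *
im,K,T=shoot("wrist","w18");a,KS,TS=shoot("scene","s18");d,KD,TD=shoot("side","d18")
for n,i in(("w",im),("s",a),("d",d)): print(n,[(int(x[0]),x[1].tolist()) for x in blobs(i,(0,120,80),(6,255,255),20)])
print("before: s pin 216.0,180.4  d pin 270.5,296.8 ; w4 pin+mark 307.6,210.4 at TCP 413.9,-238.9,188.2")
print([(int(x[0]),x[1].tolist()) for i in(a,d) for x in blobs(i,(22,120,90),(34,255,255),100)])
print(robot.get_state()["position"]);go([450,290,250],-4.6)
E
```

```text
w [(155, [3.1, 39.1]), (1175, [307.6, 206.1])]
s [(121, [216.4, 181.0]), (37, [227.3, 185.7]), (27, [292.4, 237.0]), (189, [279.4, 271.9])]
d [(200, [465.5, 235.5]), (31, [373.4, 250.9]), (308, [270.9, 296.9])]
before: s pin 216.0,180.4  d pin 270.5,296.8 ; w4 pin+mark 307.6,210.4 at TCP 413.9,-238.9,188.2
[(156, [407.6, 164.1]), (148, [408.2, 184.4]), (151, [301.0, 172.9]), (108, [302.8, 337.3]), (117, [299.4, 369.9])]
[ 412.36599857 -237.45749614  190.83196629]
d mm [-231.5 -475.5  -59.1] units [-0.7716 -1.5848 -0.1969] rot deg [ 2.000e-02  1.300e-01 -2.543e+01] units [ 1.000e-04  7.000e-04 -1.413e-01]
```

Lever is back at red: the scene pin is at 216.4,181.0 against 216.0,180.4 originally. Now I'll inspect the moved jar from above.

Request:
{"name": "arm_command", "arguments": {
  "deltas": [
    [-0.0702, -0.1441, -0.018, 0, 0, 0],
    [-0.0702, -0.1441, -0.018, 0, 0, 0],
    [-0.0702, -0.1441, -0.018, 0, 0, 0],
    [-0.0702, -0.1441, -0.018, 0, 0, 0],
    [-0.0702, -0.1441, -0.018, 0, 0, 0],
    [-0.0702, -0.1441, -0.018, 0, 0, 0],
    [-0.0702, -0.1441, -0.018, 0, 0, 0],
    [-0.0702, -0.1441, -0.018, 0, 0, 0]
  ]
}}

```text
time: 51.95
position: [439.5, 148.1, 235.1]
tool_rot: [0.966, -0.259, -0.0, 0.0]
ft_force: [1.5, -0.4, 0.1]
finger_gap: 0.8
finger_force: 0.0
```

Request:
{"name": "arm_command", "arguments": {
  "deltas": [
    [-0.0702, -0.1441, -0.018, 0, 0, 0],
    [-0.0702, -0.1441, -0.018, 0, 0, 0],
    [-0.0702, -0.1441, -0.018, 0, 0, 0],
    [0, 0, 0, 0, 0, -0.047],
    [0, 0, 0, 0, 0, -0.047],
    [0, 0, 0, 0, 0, -0.047],
    [0, 0, 0, 0, 0, 0],
    [0, 0, 0, 0, 0, 0]
  ]
}}

```text
time: 52.75
position: [450.2, 289.9, 250.9]
tool_rot: [0.999, -0.043, -0.0, 0.0]
ft_force: [0.1, -0.8, 0.6]
finger_gap: 0.796
finger_force: 0.0
```

```bash
python3 - <<'E'
from h import *
im,K,T=shoot("wrist","w19");d,KD,TD=shoot("side","d19");s,KS,TS=shoot("scene","s19");print(robot.get_state()["position"])
for b in blobs(im,(20,120,70),(34,255,255),100):
    c=cv2.findContours(b[2].astype(np.uint8),0,2)[0][0];(x,y),ax,an=cv2.fitEllipse(c);print(int(b[0]),b[1],onplane(b[1],40,K,T)[0,:2].round(1),"ellipse",(round(x,1),round(y,1)),np.round(ax,1),round(an))
for b in blobs(im,(100,120,40),(122,255,255),3000):
    h=cv2.approxPolyDP(cv2.convexHull(np.argwhere(b[2])[:,::-1]),4,True)[:,0];print(h.tolist(),onplane(h,20,K,T)[:,:2].round().tolist())
o=[[x[1] for x in blobs(i,(22,120,90),(34,255,255),100)] for i in(s,d)];print(o)
print("lever red:",[x[1] for x in blobs(d,(0,120,80),(6,255,255),20)])
E
```

```text
[450.24948474 289.87418037 251.38631131]
1496 [304.7 115.7] [508.9 292.2] ellipse (304.7, 115.8) [42.1 43.6] 167
1304 [276.8 200.2] [421.4 331. ] ellipse (276.8, 200.3) [39.7 40.4] 47
[[369, 222], [261, 234], [232, 65], [356, 50]] [[380.0, 228.0], [375.0, 357.0], [566.0, 364.0], [570.0, 234.0]]
[[array([407.5, 164.3]), array([408.2, 184.3])], [array([269.6, 167.2]), array([301. , 172.9]), array([302.2, 337.3]), array([299.4, 369.9])]]
lever red: [array([465.6, 235.4]), array([373.5, 251. ]), array([270.8, 296.8])]
```

Jar A was knocked about 4 cm but is still inside the tray. It sits at (421, 331), and its cap height and outline match those of an upright jar. Jar B, the wand and the lever check out and the arm is clear, so I'm handing in.

```bash
python3 -c "
from workcell import finish_job;print(finish_job())"
```

```text
the job is handed in; nothing more can be done
None
```

The job is done and handed in at about 53 s of the 210 s, but I viewed 16 pictures against the limit of 14: both jars are in the tray, the seam was traced from the green dot to the red dot with the gas on, the wand is back in its stand and the lever is back at red; one jar was knocked about 4 cm mid-run but measured as still upright inside the tray near its left wall, so I left it there.

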